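# Clear-coat the lures at the tackle shop bench

### The job

Coat the lures: with the wooden scraper block wipe every loose red resin chip off the deck into the blue trough at its end (push them with the block only, not with the fingers or the tray), put the block back upright on its cork pad, and lay every orange lure flat on the floor of the white tray. Once the chips are gone and the tray with all the lures stands centred on the yellow-framed coating square, press the spray can's red cap all the way down for a moment and let it come up again; never spray with the tray elsewhere. Then bring the tray back, centred on the green-framed drying bay; always slide it along the deck, never lift it, and leave the other things on the bench where they are.

Things in the scene. Friction and masses are not known exactly. Their poses are not given: they have to be found in the camera images.
- deck: Fixed grey raised deck, a channel along its y; origin on the table under the centre of the yellow-framed square. Top at z = 30 mm, 200 mm wide (x), from y -120 to 440. Blue rails 10 mm wide, 8 mm high on its long edges leave a 180 mm channel. Both ends open; the -y edge drops into the trough. The tray starts near y = 280; the chips lie between y -80 and 40, x -85 to 85.
- spot (a point): Centre of the yellow-framed square (150 x 226 mm frame, black inside) on the deck's top surface; axes as the deck's. The tray stands here to be sprayed, its long side along y.
- bay (a point): Centre of the green-framed drying bay (same frame size) on the deck's top surface, 280 mm along +y from spot; axes as the deck's. The tray starts near it and must end here.
- trough (a point): Centre of the floor of the blue open chip trough at the -y end of the deck (y = -164 mm in the deck's frame), 4 mm above the table; inside 190 mm along x and 88 mm along y; its outer walls are as high as the deck's top (26 mm above this floor).
- tray: White open tray, loose, 140 mm (its x) by 220 mm (its y), 20 mm high, walls 5 mm, floor 5 mm thick; about 0.35 kg. Origin at the centre of its underside, z up. Inside 130 x 210 mm. It slides between the deck's rails with 20 mm of play to each side. The lures fit in it side by side, lying along the tray's x.
- can: Fixed blue and white spray can 64 mm across on an 84 mm round foot, standing beyond the deck's +x rail beside the square; origin at the centre of its foot.
- nozzle_top (a point): Centre of the flat top of the red spray cap (34 mm across) on the can, about 196 mm above the table when up; it moves with the cap.
- nozzle (a joint): Travel of the sprung cap, downwards: 0 up, 0.007 m fully down (stop). It takes about 2 N to start and 7 N to hold fully down, and springs up again when let go.
- pad: Fixed cork pad 64 mm (x) by 170 mm (y), 6 mm thick, beyond the deck's +x rail; origin at the centre of its underside.
- block: Wooden scraper block, loose, 0.25 kg; origin at the centre of its underside, z up. Foot 50 mm (x) by 140 mm (y), 26 mm high, with upright sides; on it a grip rib 24 mm thick (x), 90 mm long (y), from 26 to 62 mm above the underside. Starts on the cork pad, along it.
- chip0: Red resin chip, loose, 36 x 26 x 8 mm, 14 g, origin at the centre of its underside. May be absent (2 to 4 are there).
- chip1: Red resin chip like chip0. May be absent (2 to 4 are there).
- chip2: Red resin chip like chip0. May be absent (2 to 4 are there).
- chip3: Red resin chip like chip0. May be absent (2 to 4 are there).
- lure0: Orange fishing lure with stiff body, loose, about 60 g: body 76 mm along its x, 26 mm wide (y), 30 mm high (z), with a 12 mm nose and tail beyond each end (100 mm in all). Origin at its middle, 15 mm above what it stands on. Starts on the table to the robot's right. May be absent (2 or 3 are there).
- lure1: Orange lure like lure0. May be absent (2 or 3 are there).
- lure2: Orange lure like lure0. May be absent (2 or 3 are there).
- spool: Bystander, loose, leave alone: green line spool 72 mm across, 46 mm tall.
- jar: Bystander, loose, leave alone: closed jar 60 mm across, 75 mm tall.
- driver: Bystander, loose, leave alone: red-handled screwdriver lying flat, 190 mm.
- bobber: Bystander, loose, leave alone: red float 52 mm across, 62 mm tall.
- reel: Bystander, loose, leave alone: red and black fishing reel, about 140 mm long, 65 mm tall.
- mug: Bystander, loose, leave alone: white mug, 80 mm across, 90 mm tall.

How it is judged:
By the outcome, as a careful person would: the job done as asked, in the order asked, and still so for the second after the job is handed in, with the robot touching nothing.
Of chip0, chip1, chip2, chip3 only 2 to 4 are there at a start; the rules pass over those that are not, and their reading is None.
Of lure0, lure1, lure2 only 2 to 3 are there at a start; the rules pass over those that are not, and their reading is None.
At some moment in a run one of lure0, lure1, lure2, tray may be knocked a few centimetres aside while the robot is not near it.
Once in a run the grip may slacken for a moment while it holds something.
It also fails if it takes over 210 s, if anything falls off the work surface, if the arm or the gripper's body presses on something with over 40 N, if the wrist force passes 120 N, or if a joint passes its speed limit or range.

### The arm

A 7-joint arm with a two-finger parallel gripper is mounted at the origin on the work surface. World frame = base frame: x ahead of the robot, y to its left, z up, the work surface at z = 0. Lengths are in m, angles in rad, forces in N, time in s.
With the tool pointing down it reaches from about 0.4 to 0.85 m from the base axis. Payload 10.4 kg.
Tool frame: the origin (TCP) lies at the very end of the fingers, on their centre line; the grasp point (between the pads) lies 19 mm behind it; z points along the fingers, y is the direction in which the jaws open and shut (so a half turn about z gives the same grasp; the last joint's range is limited). The gripper opens to 87 mm and grips with 3 to 60 N. Pads are 19 mm wide; open, the fingers measure 117 mm over their backs; the gripper's body (75 mm by 190 mm) begins 51 mm behind the grasp point.
Start: joints at [-1.335, 0.332, -0.065, 1.46, 0.022, 1.35, -0.088], TCP at [0.16, 0.604, 0.223] pointing down, gripper open.
Joint ranges: [-2.6, 2.6], [-0.5, 2.12], [-1.47, 1.34], [0.16, 2.42], [-1.27, 4.41], [0.06, 2.06], [-2.6, 2.6]. Speed limits (rad/s): [2.22, 2.22, 2.79, 2.79, 3.14, 3.14, 3.14].

### API

Orientations are given as a unit quaternion [x, y, z, w].
In Python, from bench import r, eyes, job gives the robot as it stands. The module is installed in compiled form; this text tells all that it offers.
- The arm moves only by the tool play_rows, never from a script. Its argument "motion" is a list of rows, each a list of 7 numbers: the shift along the tool's x, y, z as a fraction of full scale, then the turn, a rotation vector about the tool's x, y, z as a fraction of full scale, then the opening in per cent of the stroke, from 0 (shut) to 100 (fully open). A call has 1 to 5 rows; each row is the pose to reach, as a shift and turn from the pose commanded when the call began, along the tool's axes at that moment; what a row does not reach only later rows make up. Full scale, the value 1, is 0.2 m for a shift and 90 degrees for a turn. A row lasts 1/8 s, in which the tool goes at most 62.5 mm and 10.7 degrees, less where a joint would pass 70% of its speed; a pose out of reach is approached as far as the arm can. A call with a number of a shift or a turn outside -1 to 1 is refused whole. A call with a gripper value outside its range is refused whole. The fingers move at their own pace and stop on an object; "squeeze" is the grip in N (left out, the last holds). Time passes only in rows, so rows that repeat a pose let the fingers close. It gives the time, the measured TCP pose, the force and the opening at its end, in the units of the state.
- r.read_state(): the state, without advancing time (a new reading comes with each control period).
- eyes.camera(name): name is "scene" or "top"; returns a dict with "image" (384x512x3 uint8, red, green, blue), "mtx" (3x3 intrinsics, pixels), "dist" ([k1, k2, p1, p2, k3] as OpenCV has them; the pictures are not rectified), "R" (3x3) and "t" (3): a world point X has camera coordinates R X + t. Camera axes: x right, y down, z forward; pixel columns grow to the right and rows downward; lengths in m; the calibration is good to about 2 mm. A picture is of the moment at which its call begins. There is no depth.
- job.close_job(): hands the job in, once; it reports no verdict.
Trained networks look in a picture, given as the dict that the camera call returned (one of the last four; its "shot" number tells which), for a name from the list of things; names that differ only in an ending like _2 or _b are one class to them, and where a whole thing is asked for, a point or a joint stands for the part that bears it (a point fixed in the world has none). Each returns a list of dicts, best first, with "p" (0 to 1); they miss things now and then, are a little off and sometimes report something else, mostly with a low value. They report only what shows in the picture. A call takes as long as a camera call.
- eyes.regions_of(picture, label): "region" (384x512 bool, what is visible of it) and "xy" ([column, row] in pixels, amid what is visible of it).
- eyes.landmark_of(picture, label): "xy" ([column, row] in pixels: a listed point, or the origin of a listed thing).
The state is a dict: "time": time; "joint_positions": joint angles; "joint_vel": joint speeds; "joint_torque": joint torques, N m; "ee_pos": TCP position; "eef_rot": TCP orientation; "ft_force": force on the tool from outside, world axes, zero at the start; "torque": the same for the moment, N m; "width": finger opening in m.
Only numpy, scipy, OpenCV 4.12 (cv2) and the standard library are available. Lean on these libraries where they do the work, as an engineer would, in place of code of your own. Each camera call takes 0.05 s, during which the arm holds its last target. There are 200 camera calls.

## Working session

There is one attempt and no reset: what is moved stays moved. The work goes in short steps, Python scripts to look and compute and a tool call to move; the robot and the scene stay as the last step left them, time stands still between calls to the robot, and variables do not carry over. Pictures are saved under pics/ and viewed, about 12 in all and at most 16, crops included, and the job is handed in when it is done.

Besides the shell and the picture viewer there is one more tool, called after "Emit:" as name(argument=value, ...), one argument or row to a line, values as JSON. play_rows: Moves the arm, as the interface text tells. Shift numbers are shares of 0.2 m and turn numbers shares of 90 degrees, none past 1 either way. Its arguments: {"type":"object","properties":{"motion":{"type":"array","items":{"type":"array","items":{"type":"number"}}},"squeeze":{"type":"number"}},"required":["motion"]}

```bash
mkdir -p pics
cat > h.py <<'E'
import numpy as np, cv2
from bench import r, eyes, job
from scipy.spatial.transform import Rotation as Ro
def ray(pic,xy,z):
    u=cv2.undistortPoints(np.array([[xy]],float),np.array(pic['mtx']),np.array(pic['dist']))[0,0]
    R=np.array(pic['R']);t=np.array(pic['t']).ravel()
    c=-R.T@t; d=R.T@np.array([u[0],u[1],1]); return c+d*(z-c[2])/d[2]
def proj(pic,X):
    R=np.array(pic['R']);rv=cv2.Rodrigues(R)[0]
    return cv2.projectPoints(np.array(X,float).reshape(-1,1,3),rv,np.array(pic['t'],float),np.array(pic['mtx']),np.array(pic['dist']))[0][:,0]
def save(pic,n,crop=None,s=1.5):
    im=pic['image'][:,:,::-1]
    if crop: im=im[crop[1]:crop[3],crop[0]:crop[2]]
    cv2.imwrite('pics/'+n,cv2.resize(im,None,fx=s,fy=s,interpolation=cv2.INTER_CUBIC))
E
python3 - <<'E'
from h import *
s=r.read_state();print({k:np.round(v,3) for k,v in s.items()})
for c in ['top','scene']:
    p=eyes.camera(c);save(p,c+'1.png');print(c,-np.array(p['R']).T@p['t'])
    Z=dict(spot=.03,bay=.03,trough=.004,tray=.03,can=0,nozzle_top=.196,pad=0,block=.006,chip0=.03,lure0=.015,spool=0,jar=0,driver=0,bobber=0,reel=0,mug=0,deck=0)
    for k,z in Z.items():
        for d in eyes.landmark_of(p,k)[:5]:
            if d['p']>.2: print(k,round(d['p'],2),np.round(d['xy']),np.round(ray(p,d['xy'],z),3))
E
```

```text
{'time': np.float64(0.0), 'joint_positions': array([-1.335,  0.333, -0.065,  1.461,  0.022,  1.35 , -0.089]), 'joint_vel': array([ 0.   ,  0.   ,  0.   , -0.001,  0.001,  0.001,  0.001]), 'joint_torque': array([-0.0000e+00, -6.2325e+01,  2.5000e-02, -3.8990e+01, -6.1000e-02,
        4.0000e-02,  0.0000e+00]), 'ee_pos': array([0.16 , 0.604, 0.222]), 'eef_rot': array([ 0.129,  0.992, -0.001, -0.   ]), 'ft_force': array([ 0.386, -0.765,  0.081]), 'torque': array([-0.005, -0.008,  0.02 ]), 'width': np.float64(0.087)}
top [ 0.3373608  -0.02117741  1.42573181]
spot 0.68 [235. 200.] [0.478 0.027 0.03 ]
trough 0.7 [288. 204.] [ 0.473 -0.134  0.004]
trough 0.29 [235. 200.] [0.481 0.029 0.004]
tray 0.68 [235. 199.] [0.483 0.029 0.03 ]
can 0.88 [241. 156.] [0.618 0.013 0.   ]
nozzle_top 0.59 [236. 138.] [0.63  0.024 0.196]
nozzle_top 0.42 [245. 110.] [0.707 0.001 0.196]
pad 0.51 [167. 148.] [0.639 0.243 0.   ]
block 0.64 [194. 110.] [0.761 0.162 0.006]
block 0.58 [167. 152.] [0.628 0.241 0.006]
chip0 0.68 [246. 181.] [ 0.537 -0.003  0.03 ]
chip0 0.64 [234. 186.] [0.522 0.033 0.03 ]
chip0 0.57 [
[... 984 characters left out ...]
.   ]
pad 0.44 [362. 305.] [0.702 0.402 0.   ]
pad 0.3 [228. 280.] [0.772 0.009 0.   ]
block 0.82 [314. 268.] [0.623 0.235 0.006]
chip0 0.61 [256. 205.] [ 0.435 -0.044  0.03 ]
chip0 0.4 [268. 226.] [0.522 0.037 0.03 ]
lure0 0.58 [186. 188.] [ 0.424 -0.348  0.015]
lure0 0.51 [149. 215.] [ 0.624 -0.382  0.015]
spool 0.7 [230. 279.] [0.767 0.013 0.   ]
jar 0.59 [359. 304.] [0.702 0.393 0.   ]
driver 0.51 [156. 250.] [ 0.753 -0.264  0.   ]
bobber 0.59 [271. 227.] [0.495 0.037 0.   ]
reel 0.63 [193. 173.] [ 0.307 -0.391 -0.   ]
reel 0.28 [155. 249.] [ 0.75  -0.272  0.   ]
mug 0.73 [274. 296.] [0.77  0.159 0.   ]
mug 0.35 [194. 246.] [ 0.683 -0.164 -0.   ]
deck 0.83 [271. 224.] [0.476 0.029 0.   ]
```

View pics/top1.png

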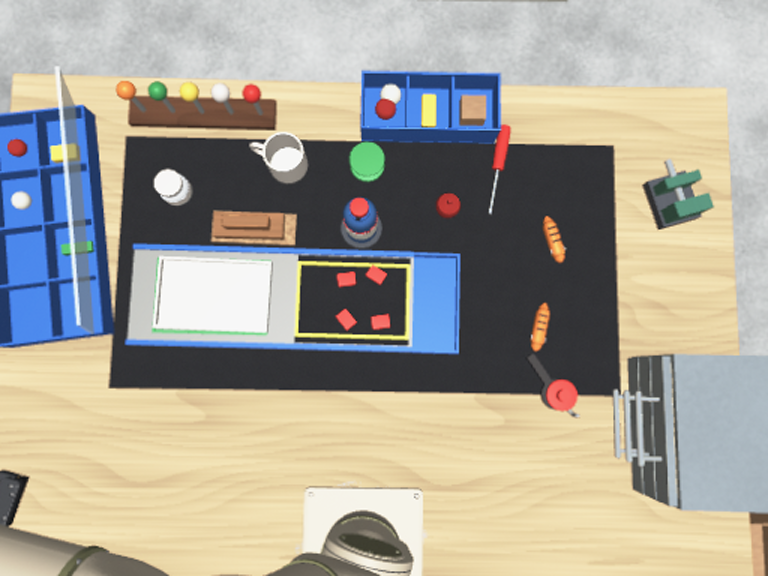

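View pics/scene1.png

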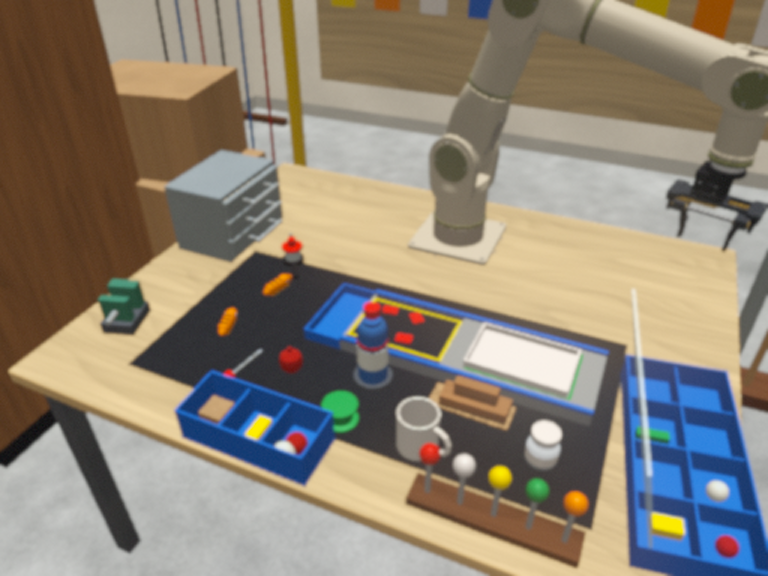

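The pictures show the yellow frame at about (297–411, 260–340) in the top view (×1.5), with four red chips inside. The tray is on the bay, the block on its pad at (254,226), and the two lures at (554,239) and (540,326). Next I measure the exact poses.

```bash
cat >> h.py <<'E'
def rect(p,mask,z):
    ys,xs=np.nonzero(mask)
    W=np.array([ray(p,(x,y),z)[:2] for x,y in zip(xs,ys)],np.float32)
    (c,s,a)=cv2.minAreaRect(W*1000)
    if s[0]<s[1]: a+=90; s=s[::-1]
    a=(a+90)%180-90   # long axis direction vs world x, deg
    return np.round(np.array(c)/1000,4),np.round(s,0),round(a,1),np.round(W.mean(0),4)
E
python3 - <<'E'
from h import *
p=eyes.camera('top')
im=p['image'];hsv=cv2.cvtColor(im,cv2.COLOR_RGB2HSV)
ye=cv2.inRange(hsv,(22,120,90),(38,255,255)); ye[:165]=0;ye[235:]=0;ye[:,:190]=0;ye[:,280:]=0
print('yellow',rect(p,ye,.03))
wh=cv2.inRange(hsv,(0,0,215),(180,40,255));n,l,st,ce=cv2.connectedComponentsWithStats(wh[160:235,90:190]);i=1+st[1:,4].argmax();m=np.zeros_like(wh);m[160:235,90:190]=(l==i)
print('white tray top',rect(p,m,.05))
gr=cv2.inRange(hsv,(45,60,60),(80,255,255));gr[:165]=0;gr[235:]=0;gr[:,:90]=0;gr[:,190:]=0
print('green',rect(p,gr,.03),gr.sum()/255)
rd=cv2.inRange(hsv,(0,130,80),(8,255,255))|cv2.inRange(hsv,(172,130,80),(180,255,255));n,l,st,ce=cv2.connectedComponentsWithStats(rd)
for i in range(1,n):
    if st[i,4]>30 and 160<ce[i,1]<235 and 190<ce[i,0]<280: print('chip',rect(p,l==i,.038))
bl=cv2.inRange(hsv,(100,120,90),(125,255,255));bl[:155]=0;bl[240:]=0;bl[:,:80]=0;bl[:,315:]=0
print('blue',rect(p,bl,.034))
og=cv2.inRange(hsv,(8,130,100),(20,255,255));n,l,st,ce=cv2.connectedComponentsWithStats(cv2.morphologyEx(og,cv2.MORPH_CLOSE,np.ones((5,5))))
for i in range(1,n):
    if st[i,4]>50: print('orange',np.round(ce[i]),rect(p,l==i,.018))
for k,z in [('block',.025),('pad',.006),('tray',.05),('chip0',.038),('lure0',.02),('nozzle_top',.193)]:
  for d in eyes.regions_of(p,k)[:6]:
    if d['p']>.3: print(k,round(d['p'],2),rect(p,d['region'],z))
save(p,'t2.png',(130,125,290,240),5)
E
```

```text
yellow (array([0.4805, 0.0289]), array([220., 153.]), 89.3, array([0.4849, 0.0329], dtype=float32))
white tray top (array([0.4858, 0.3037]), array([222., 144.]), 88.4, array([0.4853, 0.3019], dtype=float32))
green (array([0.4836, 0.3108]), array([224., 149.]), -89.8, array([0.4275, 0.3335], dtype=float32)) 166.0
chip (array([ 0.5314, -0.0172]), array([37., 28.]), 57.1, array([ 0.5308, -0.0176], dtype=float32))
chip (array([0.521 , 0.0421]), array([37., 28.]), -79.4, array([0.5215, 0.0421], dtype=float32))
chip (array([0.4413, 0.0408]), array([38., 28.]), 40.9, array([0.441 , 0.0407], dtype=float32))
chip (array([ 0.4378, -0.0267]), array([36., 30.]), -89.0, array([ 0.4375, -0.0274], dtype=float32))
blue (array([0.4931, 0.143 ]), array([655., 226.]), 89.3, array([ 0.4795, -0.0064], dtype=float32))
orange [83. 60.] (array([0.9103, 0.5092]), array([39., 37.]), 1.8, array([0.9117, 0.508 ], dtype=float32))
orange [369. 159.] (array([ 0.6142, -0.3783]), array([98., 30.]), 15.7, array([ 0.6134, -0.3784], dtype=float32))
orange [360. 218.] (array([ 0.4343, -0.3483]), array([98., 28.]), -12.0
[... 591 characters left out ...]
array([225., 143.]), 88.1, array([0.4865, 0.3021], dtype=float32))
tray 0.66 (array([ 0.6077, -0.3682]), array([89., 24.]), 17.3, array([ 0.6081, -0.3683], dtype=float32))
chip0 0.69 (array([0.4427, 0.0403]), array([32., 23.]), 46.1, array([0.4426, 0.0399], dtype=float32))
lure0 0.53 (array([ 0.6152, -0.3758]), array([88., 30.]), 20.7, array([ 0.6157, -0.3762], dtype=float32))
lure0 0.35 (array([0.4837, 0.1418]), array([661., 205.]), 89.5, array([0.4812, 0.0934], dtype=float32))
nozzle_top 0.68 (array([ 0.5105, -0.0185]), array([33., 24.]), 57.1, array([ 0.5104, -0.0188], dtype=float32))
nozzle_top 0.55 (array([0.6296, 0.0164]), array([36., 30.]), 1.1, array([0.6303, 0.0161], dtype=float32))
```

View pics/t2.png

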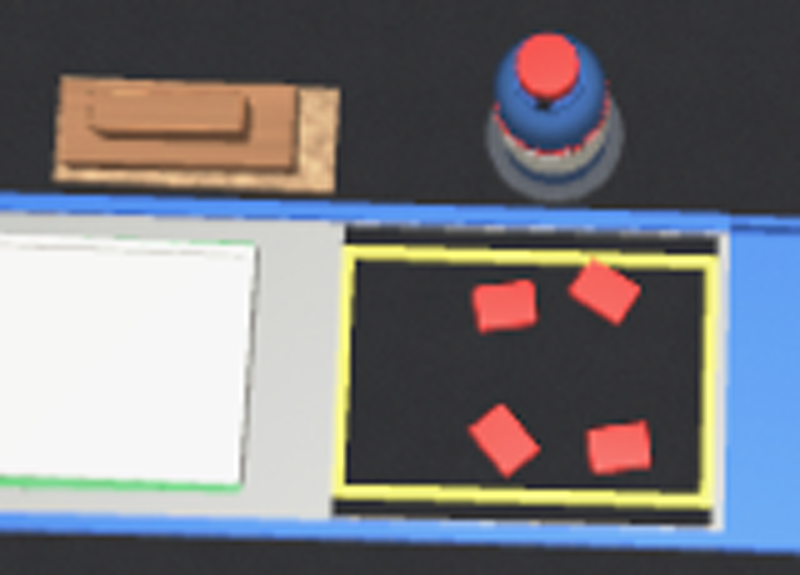

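```bash
cat >> h.py <<'E'
def fit(model,W):
    model=np.array(model,float);W=np.array(W)[:,:2]
    a=model-model.mean(0);b=W-W.mean(0)
    th=np.arctan2((a[:,0]*b[:,1]-a[:,1]*b[:,0]).sum(),(a*b).sum())
    c,s=np.cos(th),np.sin(th);R=np.array([[c,-s],[s,c]]);t=W.mean(0)-R@model.mean(0)
    return t,np.degrees(th),np.linalg.norm(W-(model@R.T+t),axis=1)
def go(X,jaw,state=None):
    """fractions of shift/turn in tool axes to bring TCP to X (world) with tool y along jaw deg (mod 180), pointing down"""
    s=state or r.read_state();R0=Ro.from_quat(s['eef_rot']);p=np.array(s['ee_pos'])
    best=None
    for k in (jaw,jaw+180):
        a=np.radians(k);y=np.array([np.cos(a),np.sin(a),0]);z=np.array([0,0,-1.]);T=Ro.from_matrix(np.c_[np.cross(y,z),y,z])
        rv=(R0.inv()*T).as_rotvec()
        if best is None or np.linalg.norm(rv)<np.linalg.norm(best):best=rv
    print('shift',np.round(R0.inv().apply(np.array(X)-p)/.2,4),'turn',np.round(best/(np.pi/2),4))
def st():
    s=r.read_state();R=Ro.from_quat(s['eef_rot']).as_matrix()
    print('t',round(float(s['time']),2),'p',np.round(s['ee_pos'],4),'jaw',np.round(np.degrees(np.arctan2(R[1,1],R[0,1])),2),'tilt',np.round(R[:2,2],3),'F',np.round(s['ft_force'],1),'w',round(float(s['width'])*1000,1))
E
python3 - <<'E'
from h import *
p=eyes.camera('top')
def cr(L,z): return [ray(p,(x/5+129.6,y/5+124.6),z) for x,y in L]
t,th,e=fit([(75,113),(75,-113),(-75,-113),(-75,113)]@np.eye(2)/1000,cr([(345,246),(719,257),(711,508),(333,498)],.03));print('spot',t,th,e)
R=Ro.from_euler('z',th,degrees=True).as_matrix()[:2,:2]
print('bay',t+R@[0,.28])
print('blockfoot',fit([(.025,.07),(.025,-.07),(-.025,-.07)],cr([(62,75),(299,86),(293,168)],.032)))
print('pad',fit([(.032,-.085),(-.032,-.085)],cr([(340,88),(335,192)],.006)))
for c in [(.5308,-.0176),(.5215,.0421),(.441,.0407),(.4375,-.0274)]: print('chip deck',np.round(R.T@(np.array(c)-t),3))
for c in ['scene']:
    q=eyes.camera(c)
    for z,off in((.03,0),):
        print(np.round(proj(q,[[*t,.03],[*(t+R@[.075,.113]),.03],[*(t+R@[.075,-.113]),.03],[*(t+R@[-.075,-.113]),.03],[*(t+R@[-.075,.113]),.03]]),1))
    save(q,'s2.png',(190,170,420,300),3.4)
go([.63,.24,.2],0)
E
```

```text
spot [0.47993431 0.02782827] -0.7675479184231613 [0.00076171 0.00091372 0.00100868 0.00110815]
bay [0.48368515 0.30780315]
blockfoot (array([0.63135974, 0.24205022]), np.float64(-1.5664170905607928), array([0.00204612, 0.00129818, 0.00089924]))
pad (array([0.62839148, 0.23383666]), np.float64(-0.8870214360107731), array([0.00070191, 0.00070191]))
chip deck [ 0.051 -0.045]
chip deck [0.041 0.015]
chip deck [-0.039  0.012]
chip deck [-0.042 -0.056]
[[270.1 217.7]
 [293.1 240.2]
 [231.4 221.6]
 [249.9 197.8]
 [308.  213.7]]
shift [-2.7381 -1.1588  0.1128] turn [ 0.     -0.      0.8352]
```

View pics/s2.png

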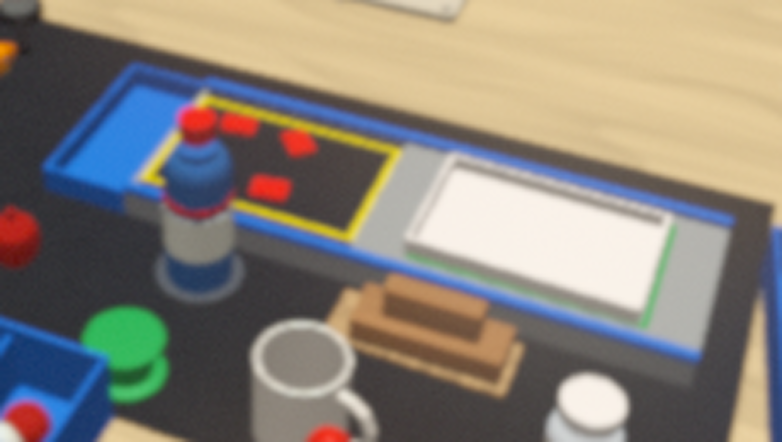

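Scene crop agrees: predicted frame corners (350,239) and (401,149) against seen (352,240) and (401,150). Moving over the block.

Emit:
play_rows(
  motion=[
    [-0.25, -0.1, 0, 0, 0, 0, 100],
    [-0.5, -0.2, 0, 0, 0, 0, 100],
    [-0.75, -0.3, 0, 0, 0, 0, 100],
    [-1, -0.4, 0, 0, 0, 0, 100],
    [-1, -0.4, 0, 0, 0, 0, 100],
  ],
  squeeze=40,
)

```text
time: 2.88
ee_pos: [0.3374, 0.4723, 0.2229]
eef_rot: [0.133, 0.991, -0.0, 0.001]
ft_force: [-0.9, 1.0, 0.8]
width: 0.0872
```

Emit:
play_rows(
  motion=[
    [-0.25, -0.1, 0, 0, 0, 0, 100],
    [-0.5, -0.2, 0, 0, 0, 0, 100],
    [-0.75, -0.3, 0, 0, 0, 0, 100],
    [-1, -0.4, 0, 0, 0, 0, 100],
    [-1, -0.4, 0, 0, 0, 0, 100],
  ],
)

```text
time: 3.5
ee_pos: [0.5088, 0.3437, 0.2224]
eef_rot: [0.132, 0.991, -0.001, 0.001]
ft_force: [-0.5, 0.9, -0.5]
width: 0.0872
```

Emit:
play_rows(
  motion=[
    [-0.25, -0.1, 0, 0, 0, 0.1, 100],
    [-0.5, -0.2, 0, 0, 0, 0.22, 100],
    [-0.74, -0.36, 0, 0, 0, 0.34, 100],
    [-0.74, -0.36, 0, 0, 0, 0.45, 100],
    [-0.74, -0.36, 0, 0, 0, 0.55, 100],
  ],
)

```text
time: 4.12
ee_pos: [0.6298, 0.241, 0.2221]
eef_rot: [0.534, 0.845, 0.0, -0.001]
ft_force: [-0.2, 0.2, -0.1]
width: 0.0868
```

Run:
```python
from h import *
st();go([.63,.241,.1],-1)
```

```text
t 4.12 p [0.6298 0.241  0.2221] jaw 25.39 tilt [-0.001  0.001] F [-0.2  0.2 -0.1] w 86.8
shift [-0.0011  0.001   0.6106] turn [-0.0005 -0.0006  0.2933]
```

Emit:
play_rows(
  motion=[
    [0, 0, 0.15, 0, 0, 0.1, 100],
    [0, 0, 0.3, 0, 0, 0.2, 100],
    [0, 0, 0.45, 0, 0, 0.293, 100],
    [0, 0, 0.6, 0, 0, 0.293, 100],
    [0, 0, 0.7, 0, 0, 0.293, 100],
  ],
)

```text
time: 4.75
ee_pos: [0.6289, 0.2416, 0.0808]
eef_rot: [0.711, 0.704, -0.001, -0.001]
ft_force: [-0.3, -0.2, 0.7]
width: 0.0871
```

Emit:
play_rows(
  motion=[
    [0, 0, 0.12, 0, 0, 0, 100],
    [0, 0, 0.22, 0, 0, 0, 100],
    [0, 0, 0.22, 0, 0, 0, 0],
    [0, 0, 0.22, 0, 0, 0, 0],
    [0, 0, 0.22, 0, 0, 0, 0],
  ],
)

```text
time: 5.38
ee_pos: [0.6303, 0.24, 0.0385]
eef_rot: [0.711, 0.703, 0.0, -0.0]
ft_force: [-0.5, 0.8, 0.1]
width: 0.065
```

Emit:
play_rows(
  motion=[
    [0, 0, 0, 0, 0, 0, 0],
    [0, 0, 0, 0, 0, 0, 0],
  ],
)

```text
time: 5.62
ee_pos: [0.6303, 0.2398, 0.0385]
eef_rot: [0.711, 0.703, 0.0, -0.0]
ft_force: [-0.1, 0.6, 0.4]
width: 0.0449
```

Run:
```python
from h import *
st()
```

```text
t 5.62 p [0.6303 0.2398 0.0385] jaw -0.69 tilt [0. 0.] F [-0.1  0.6  0.4] w 44.9
```

Emit:
play_rows(
  motion=[
    [0, 0, 0, 0, 0, 0, 0],
    [0, 0, 0, 0, 0, 0, 0],
    [0, 0, 0, 0, 0, 0, 0],
    [0, 0, -0.15, 0, 0, 0, 0],
    [0, 0, -0.4, 0, 0, 0, 0],
  ],
)

```text
time: 6.25
ee_pos: [0.6287, 0.2392, 0.1172]
eef_rot: [0.711, 0.703, -0.002, -0.001]
ft_force: [0.2, 0.6, -2.4]
width: 0.0238
```

Run:
```python
from h import *
st();go([.4811,.1128,.118],89.23);go([.4811,.1128,.118],-90.77)
```

```text
t 6.25 p [0.6287 0.2392 0.1172] jaw -0.69 tilt [-0.004 -0.002] F [ 0.2  0.6 -2.4] w 23.8
shift [-6.411e-01 -7.304e-01  2.000e-04] turn [-0.0032 -0.001  -0.9991]
shift [-6.411e-01 -7.304e-01  2.000e-04] turn [-0.0032 -0.001  -0.9991]
```

Emit:
play_rows(
  motion=[
    [-0.1, -0.2, 0, 0, 0, 0, 0],
    [-0.25, -0.45, 0, 0, 0, 0, 0],
    [-0.4, -0.7, 0, 0, 0, -0.1, 0],
    [-0.6, -0.73, 0, 0, 0, -0.2, 0],
    [-0.641, -0.73, 0, 0, 0, -0.3, 0],
  ],
)

```text
time: 6.88
ee_pos: [0.4818, 0.1106, 0.1186]
eef_rot: [0.527, 0.85, 0.0, -0.0]
ft_force: [0.9, 0.8, -2.3]
width: 0.0236
```

Emit:
play_rows(
  motion=[
    [0, 0, 0, 0, 0, -0.11, 0],
    [0, 0, 0, 0, 0, -0.22, 0],
    [0, 0, 0, 0, 0, -0.33, 0],
    [0, 0, 0, 0, 0, -0.44, 0],
    [0, 0, 0, 0, 0, -0.55, 0],
  ],
)

```text
time: 7.5
ee_pos: [0.4824, 0.1132, 0.1183]
eef_rot: [0.121, 0.993, -0.0, -0.0]
ft_force: [-0.4, 0.2, -2.7]
width: 0.024
```

Emit:
play_rows(
  motion=[
    [0, 0, 0, 0, 0, -0.08, 0],
    [0, 0, 0, 0, 0, -0.149, 0],
    [0, 0, 0, 0, 0, -0.149, 0],
    [0, 0, 0, 0, 0, -0.149, 0],
  ],
)

```text
time: 8.0
ee_pos: [0.4826, 0.1132, 0.1185]
eef_rot: [0.008, 1.0, 0.0, -0.0]
ft_force: [0.1, -0.9, -1.7]
width: 0.0237
```

Run:
```python
from h import *
st();go([.4811,.1128,.064],89.23)
p=eyes.camera('top');save(p,'t3.png',(100,110,320,250),3.6)
q=eyes.camera('scene');save(q,'s3.png',(190,150,420,300),3.4)
```

```text
t 8.0 p [0.4826 0.1132 0.1185] jaw 89.07 tilt [-0.  0.] F [ 0.1 -0.9 -1.7] w 23.7
shift [ 0.0076 -0.0023  0.2723] turn [ 0.     -0.0001 -0.0018]
```

View pics/s3.png

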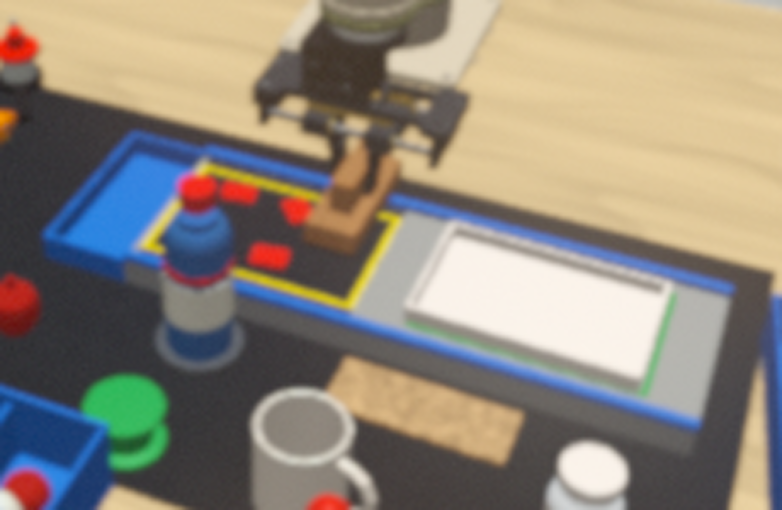

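The block is held level over the deck, with the chips ahead of it at (240,190), (297,210) and (270,255). Lowering.

Emit:
play_rows(
  motion=[
    [0.008, 0, 0.12, 0, 0, 0, 0],
    [0.008, 0, 0.22, 0, 0, 0, 0],
    [0.008, 0, 0.26, 0, 0, 0, 0],
    [0.008, 0, 0.278, 0, 0, 0, 0],
    [0.008, 0, 0.278, 0, 0, 0, 0],
  ],
)

```text
time: 8.72
ee_pos: [0.4819, 0.1133, 0.0637]
eef_rot: [0.007, 1.0, 0.0, 0.001]
ft_force: [0.5, -1.8, 1.3]
width: 0.0237
```

Emit:
play_rows(
  motion=[
    [0, -0.06, 0, 0, 0, 0, 0],
    [0, -0.12, 0, 0, 0, 0, 0],
    [0, -0.18, 0, 0, 0, 0, 0],
    [0, -0.24, 0, 0, 0, 0, 0],
    [0, -0.3, 0, 0, 0, 0, 0],
  ],
)

```text
time: 9.35
ee_pos: [0.4804, 0.0526, 0.0631]
eef_rot: [0.007, 1.0, 0.0, 0.0]
ft_force: [-0.1, 4.6, 5.2]
width: 0.0238
```

Emit:
play_rows(
  motion=[
    [0, -0.06, 0, 0, 0, 0, 0],
    [0, -0.12, 0, 0, 0, 0, 0],
    [0, -0.18, 0, 0, 0, 0, 0],
    [0, -0.24, 0, 0, 0, 0, 0],
    [0, -0.3, 0, 0, 0, 0, 0],
  ],
)

```text
time: 9.98
ee_pos: [0.4794, -0.0075, 0.0629]
eef_rot: [0.007, 1.0, 0.0, -0.0]
ft_force: [-0.4, 4.7, 4.8]
width: 0.0237
```

Emit:
play_rows(
  motion=[
    [0, -0.06, 0, 0, 0, 0, 0],
    [0, -0.12, 0, 0, 0, 0, 0],
    [0, -0.18, 0, 0, 0, 0, 0],
    [0, -0.24, 0, 0, 0, 0, 0],
    [0, -0.3, 0, 0, 0, 0, 0],
  ],
)

```text
time: 10.6
ee_pos: [0.4786, -0.0675, 0.0629]
eef_rot: [0.007, 1.0, 0.0, -0.0]
ft_force: [-0.3, 4.6, 4.6]
width: 0.0238
```

Run:
```python
from h import *
st()
p=eyes.camera('top');save(p,'t4.png',(190,150,330,245),5.5)
```

```text
t 10.6 p [ 0.4786 -0.0675  0.0629] jaw 89.21 tilt [-0.  0.] F [-0.3  4.6  4.6] w 23.8
```

View pics/t4.png

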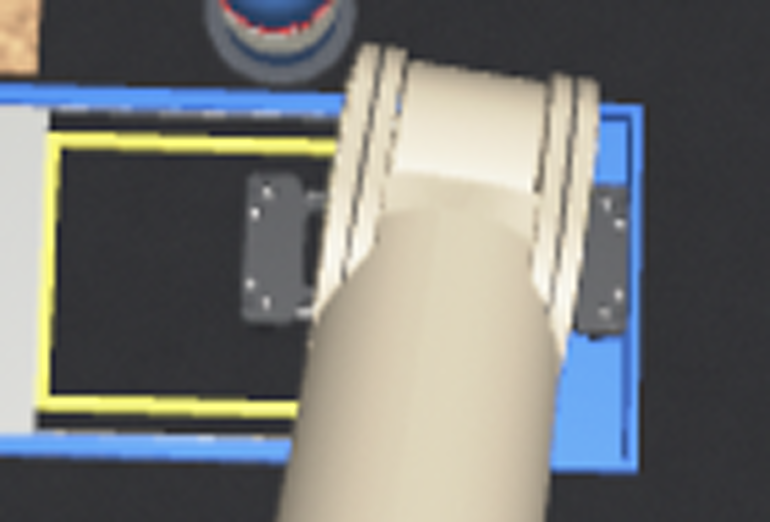

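No chips are left behind the block. Going over the edge, then lifting.

Emit:
play_rows(
  motion=[
    [0, -0.06, 0, 0, 0, 0, 0],
    [0, -0.11, 0, 0, 0, 0, 0],
    [0, -0.15, 0, 0, 0, 0, 0],
    [0, -0.17, 0, 0, 0, 0, 0],
    [0, -0.17, 0, 0, 0, 0, 0],
  ],
)

```text
time: 11.28
ee_pos: [0.4781, -0.1013, 0.0629]
eef_rot: [0.007, 1.0, -0.0, -0.0]
ft_force: [-1.4, -0.5, 3.4]
width: 0.024
```

Emit:
play_rows(
  motion=[
    [0, 0, -0.1, 0, 0, 0, 0],
    [0, 0, -0.27, 0, 0, 0, 0],
    [0, 0.25, -0.27, 0, 0, 0, 0],
    [0, 0.5, -0.27, 0, 0, 0, 0],
    [0, 0.75, -0.27, 0, 0, 0, 0],
  ],
)

```text
time: 11.9
ee_pos: [0.4799, 0.0504, 0.1165]
eef_rot: [0.007, 1.0, -0.0, 0.0]
ft_force: [0.9, -0.3, -1.7]
width: 0.0235
```

Emit:
play_rows(
  motion=[
    [0, 0.25, 0, 0, 0, 0, 0],
    [0, 0.5, 0, 0, 0, 0, 0],
    [0, 0.5, 0, 0, 0, 0, 0],
  ],
)

```text
time: 12.28
ee_pos: [0.4808, 0.1532, 0.1161]
eef_rot: [0.003, 1.0, -0.0, -0.0]
ft_force: [0.2, -0.1, -2.8]
width: 0.0235
```

Run:
```python
from h import *
st()
p=eyes.camera('top');save(p,'t5.png',(80,110,400,260),2.5)
go([.628,.234,.118],-.8)
```

```text
t 12.28 p [0.4808 0.1532 0.1161] jaw 89.61 tilt [-0.001 -0.   ] F [ 0.2 -0.1 -2.8] w 23.5
shift [-0.7305  0.425  -0.0104] turn [-3.000e-04 -9.000e-04 -9.975e-01]
```

View pics/t5.png

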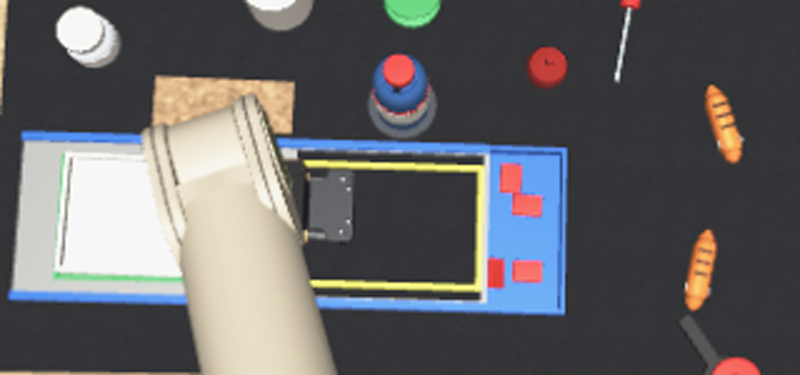

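All four chips now lie in the trough, around (497–528, 178–272), and the deck is clear. Returning the block to the pad.

Emit:
play_rows(
  motion=[
    [0, 0, 0, 0, 0, 0.11, 0],
    [0, 0, 0, 0, 0, 0.22, 0],
    [0, 0, 0, 0, 0, 0.33, 0],
    [0, 0, 0, 0, 0, 0.44, 0],
    [-0.1, 0.1, 0, 0, 0, 0.55, 0],
  ],
)

```text
time: 12.95
ee_pos: [0.5018, 0.166, 0.1167]
eef_rot: [0.429, 0.903, -0.001, -0.0]
ft_force: [0.4, 0.6, -2.7]
width: 0.0237
```

Emit:
play_rows(
  motion=[
    [0, 0, 0, 0, 0, 0.11, 0],
    [0, 0, 0, 0, 0, 0.22, 0],
    [0, 0, 0, 0, 0, 0.33, 0],
    [0, 0, 0, 0, 0, 0.45, 0],
    [0, 0, 0, 0, 0, 0.45, 0],
  ],
)

```text
time: 13.58
ee_pos: [0.502, 0.1675, 0.1166]
eef_rot: [0.712, 0.702, -0.0, 0.0]
ft_force: [0.3, -1.0, -2.1]
width: 0.0239
```

Run:
```python
from h import *
st();go([.628,.236,.045],-.8)
```

```text
t 13.57 p [0.502  0.1675 0.1166] jaw -0.81 tilt [-0.    -0.001] F [ 0.3 -1.  -2.1] w 23.9
shift [0.3517 0.6254 0.3574] turn [-0.0002  0.0006 -0.0001]
```

Emit:
play_rows(
  motion=[
    [0.12, 0.21, 0, 0, 0, 0, 0],
    [0.24, 0.42, 0, 0, 0, 0, 0],
    [0.352, 0.625, 0, 0, 0, 0, 0],
    [0.352, 0.625, 0.1, 0, 0, 0, 0],
    [0.352, 0.625, 0.25, 0, 0, 0, 0],
  ],
)

```text
time: 14.2
ee_pos: [0.6283, 0.2365, 0.066]
eef_rot: [0.711, 0.703, -0.0, 0.0]
ft_force: [-1.0, 0.4, -3.8]
width: 0.0238
```

Emit:
play_rows(
  motion=[
    [0, 0, 0.08, 0, 0, 0, 0],
    [0, 0, 0.12, 0, 0, 0, 0],
    [0, 0, 0.135, 0, 0, 0, 0],
    [0, 0, 0.138, 0, 0, 0, 0],
    [0, 0, 0.138, 0, 0, 0, 0],
  ],
)

```text
time: 14.82
ee_pos: [0.6283, 0.2379, 0.0401]
eef_rot: [0.712, 0.702, 0.001, 0.0]
ft_force: [0.6, -0.9, -2.4]
width: 0.024
```

Run:
```python
from h import *
st()
```

```text
t 14.82 p [0.6283 0.2379 0.0401] jaw -0.77 tilt [0.001 0.001] F [ 0.6 -0.9 -2.4] w 24.0
```

Emit:
play_rows(
  motion=[
    [0, 0, 0.008, 0, 0, 0, 0],
    [0, 0, 0.008, 0, 0, 0, 0],
    [0, 0, 0.008, 0, 0, 0, 60],
    [0, 0, 0.008, 0, 0, 0, 60],
    [0, 0, 0.008, 0, 0, 0, 60],
  ],
)

```text
time: 15.45
ee_pos: [0.6278, 0.2378, 0.0376]
eef_rot: [0.712, 0.702, -0.0, -0.0]
ft_force: [-0.7, 0.3, 1.0]
width: 0.0457
```

Emit:
play_rows(
  motion=[
    [0, 0, -0.05, 0, 0, 0, 60],
    [0, 0, -0.2, 0, 0, 0, 60],
    [0, 0, -0.5, 0, 0, 0, 60],
    [0, 0, -0.8, 0, 0, 0, 60],
    [0, -0.2, -1, 0, 0, 0, 60],
  ],
)

```text
time: 16.08
ee_pos: [0.5895, 0.2374, 0.2413]
eef_rot: [0.713, 0.701, 0.002, 0.001]
ft_force: [-0.9, 0.3, 0.5]
width: 0.052
```

Emit:
play_rows(
  motion=[
    [-0.2, -0.2, -0.1, 0, 0, 0, 60],
    [-0.4, -0.4, -0.1, 0, 0, 0.1, 60],
    [-0.6, -0.5, -0.1, 0, 0, 0.2, 60],
    [-0.8, -0.5, -0.1, 0, 0, 0.2, 60],
    [-1, -0.5, -0.1, 0, 0, 0.2, 60],
  ],
)

```text
time: 16.7
ee_pos: [0.4849, 0.0383, 0.2587]
eef_rot: [0.813, 0.582, 0.001, -0.0]
ft_force: [0.7, -0.1, 0.5]
width: 0.0522
```

```bash
cat >> h.py <<'E'
def lures(p,z=.018):
    hsv=cv2.cvtColor(p['image'],cv2.COLOR_RGB2HSV)
    og=cv2.inRange(hsv,(8,130,100),(20,255,255));n,l,s,ce=cv2.connectedComponentsWithStats(cv2.morphologyEx(og,cv2.MORPH_CLOSE,np.ones((5,5))))
    for i in range(1,n):
        if s[i,4]>50 and ce[i,1]>100: print('lure',np.round(ce[i]),rect(p,l==i,z))
E
python3 - <<'E'
from h import *
st();go([.48,-.15,.24],-74)
p=eyes.camera('top');lures(p)
E
```

```text
t 16.7 p [0.4849 0.0383 0.2587] jaw -18.78 tilt [0.001 0.002] F [ 0.7 -0.1  0.5] w 52.2
shift [-0.8997  0.28    0.0918] turn [-2.000e-04 -1.400e-03  6.135e-01]
lure [369. 159.] (array([ 0.6144, -0.3787]), array([98., 29.]), 17.4, array([ 0.6133, -0.3785], dtype=float32))
lure [360. 218.] (array([ 0.4343, -0.3483]), array([98., 28.]), -12.0, array([ 0.4341, -0.3483], dtype=float32))
```

Emit:
play_rows(
  motion=[
    [-0.25, 0.08, 0, 0, 0, 0.11, 60],
    [-0.5, 0.16, 0, 0, 0, 0.22, 60],
    [-0.75, 0.24, 0, 0, 0, 0.33, 60],
    [-0.95, 0.28, 0, 0, 0, 0.44, 60],
    [-0.95, 0.28, 0, 0, 0, 0.55, 60],
  ],
)

```text
time: 17.38
ee_pos: [0.4761, -0.1621, 0.2585]
eef_rot: [0.983, 0.182, 0.001, 0.0]
ft_force: [0.2, 1.1, 0.0]
width: 0.052
```

Run:
```python
from h import *
st();go([.614,-.378,.12],-73.5)
```

```text
t 17.38 p [ 0.4761 -0.1621  0.2585] jaw -68.98 tilt [ 0.001 -0.   ] F [0.2 1.1 0. ] w 52.0
shift [0.2559 1.2546 0.6936] turn [ 0.0003 -0.0006  0.0502]
```

Emit:
play_rows(
  motion=[
    [0.05, 0.25, 0.05, 0, 0, 0.05, 70],
    [0.1, 0.5, 0.15, 0, 0, 0.05, 70],
    [0.15, 0.75, 0.25, 0, 0, 0.05, 70],
    [0.2, 1, 0.35, 0, 0, 0.05, 70],
    [0.256, 1, 0.45, 0, 0, 0.05, 70],
  ],
)

```text
time: 18.0
ee_pos: [0.5976, -0.3296, 0.1664]
eef_rot: [0.989, 0.147, -0.001, 0.001]
ft_force: [-1.0, -0.6, 0.0]
width: 0.0607
```

Run:
```python
from h import *
st();go([.614,-.378,.006],-73.5)
```

```text
t 18.0 p [ 0.5976 -0.3296  0.1664] jaw -73.1 tilt [-0.002 -0.002] F [-1.  -0.6  0. ] w 60.7
shift [0.01   0.2537 0.8026] turn [0.0011 0.0016 0.0045]
```

Emit:
play_rows(
  motion=[
    [0.01, 0.254, 0.1, 0, 0, 0.004, 70],
    [0.01, 0.254, 0.3, 0, 0, 0.004, 70],
    [0.01, 0.254, 0.55, 0, 0, 0.004, 70],
    [0.01, 0.254, 0.72, 0, 0, 0.004, 70],
    [0.01, 0.254, 0.79, 0, 0, 0.004, 70],
  ],
  squeeze=30,
)

```text
time: 18.62
ee_pos: [0.6153, -0.3712, 0.008]
eef_rot: [0.989, 0.147, -0.001, -0.001]
ft_force: [1.0, 0.4, -0.1]
width: 0.0613
```

Emit:
play_rows(
  motion=[
    [0, 0, 0, 0, 0, 0, 0],
    [0, 0, 0, 0, 0, 0, 0],
    [0, 0, 0, 0, 0, 0, 0],
    [0, 0, 0, 0, 0, 0, 0],
    [0, 0, 0, 0, 0, 0, 0],
  ],
)

```text
time: 19.25
ee_pos: [0.6158, -0.3734, 0.0105]
eef_rot: [0.989, 0.147, 0.0, 0.0]
ft_force: [0.3, -1.0, 4.0]
width: 0.0262
```

Emit:
play_rows(
  motion=[
    [0, 0, -0.1, 0, 0, 0, 0],
    [0, 0, -0.3, 0, 0, 0, 0],
    [0, 0, -0.5, 0, 0, 0, 0],
    [0, 0, -0.7, 0, 0, 0, 0],
    [0, 0, -0.7, 0, 0, 0, 0],
  ],
)

```text
time: 19.88
ee_pos: [0.6166, -0.3745, 0.1548]
eef_rot: [0.989, 0.146, 0.002, 0.002]
ft_force: [-0.7, -0.3, -1.1]
width: 0.0255
```

Run:
```python
from h import *
st();p=eyes.camera('top');lures(p)
for c in [(p,'top'),(eyes.camera('scene'),'scene')]:
    for d in eyes.landmark_of(c[0],'tray')[:2]: print(c[1],d['p'],ray(c[0],d['xy'],.03))
def tray(p):
    hsv=cv2.cvtColor(p['image'],cv2.COLOR_RGB2HSV)
    wh=cv2.inRange(hsv,(0,0,215),(180,40,255));n,l,s,ce=cv2.connectedComponentsWithStats(wh[160:235,90:190]);i=1+s[1:,4].argmax();m=np.zeros_like(wh);m[160:235,90:190]=(l==i)
    print('tray',rect(p,m,.05))
tray(p)
go([.48,-.1,.2],89)
```

```text
t 19.88 p [ 0.6166 -0.3745  0.1548] jaw -73.16 tilt [ 0.005 -0.003] F [-0.7 -0.3 -1.1] w 25.5
lure [359. 224.] (array([ 0.42  , -0.3465]), array([70., 25.]), -16.8, array([ 0.4144, -0.3465], dtype=float32))
top 0.96 [0.48486156 0.30619457 0.03      ]
scene 0.64 [0.49553555 0.30199947 0.03      ]
tray (array([0.4857, 0.3034]), array([221., 142.]), 88.3, array([0.4847, 0.3015], dtype=float32))
shift [-0.2515 -1.5003 -0.2539] turn [-0.0008  0.0008  0.1983]
```

Emit:
play_rows(
  motion=[
    [-0.04, -0.25, 0, 0, 0, 0, 0],
    [-0.08, -0.5, 0, 0, 0, 0.1, 0],
    [-0.12, -0.75, 0, 0, 0, 0.2, 0],
    [-0.2, -1, 0, 0, 0, 0.2, 0],
    [-0.25, -1, 0, 0, 0, 0.206, 0],
  ],
)

```text
time: 20.7
ee_pos: [0.5086, -0.1911, 0.1482]
eef_rot: [1.0, -0.012, -0.001, -0.002]
ft_force: [0.4, -0.4, 0.4]
width: 0.0256
```

Run:
```python
from h import *
st();go([.487,.3485,.155],88.3)
```

```text
t 20.7 p [ 0.5086 -0.1911  0.1482] jaw -91.32 tilt [-0.003  0.003] F [ 0.4 -0.4  0.4] w 25.6
shift [-0.1705 -2.695  -0.0245] turn [-0.0021  0.0017  0.0042]
```

Emit:
play_rows(
  motion=[
    [-0.06, -0.25, -0.02, 0, 0, 0, 0],
    [-0.12, -0.5, -0.02, 0, 0, 0, 0],
    [-0.17, -0.75, -0.02, 0, 0, 0, 0],
    [-0.17, -1, -0.02, 0, 0, 0, 0],
    [-0.17, -1, -0.02, 0, 0, 0, 0],
  ],
)

```text
time: 21.32
ee_pos: [0.4814, 0.0082, 0.1535]
eef_rot: [1.0, -0.012, -0.0, -0.0]
ft_force: [0.2, -0.9, -2.2]
width: 0.026
```

Emit:
play_rows(
  motion=[
    [0, -0.25, 0, 0, 0, 0, 0],
    [0, -0.5, 0, 0, 0, 0, 0],
    [0, -0.75, 0, 0, 0, 0, 0],
    [0, -1, 0, 0, 0, 0, 0],
    [0, -1, 0, 0, 0, 0, 0],
  ],
)

```text
time: 21.95
ee_pos: [0.4874, 0.2072, 0.153]
eef_rot: [1.0, -0.013, -0.0, 0.001]
ft_force: [0.3, 0.2, -1.6]
width: 0.0257
```

Emit:
play_rows(
  motion=[
    [0, -0.25, 0, 0, 0, 0, 0],
    [0, -0.5, 0, 0, 0, 0, 0],
    [0, -0.69, 0, 0, 0, 0, 0],
    [0, -0.69, 0.1, 0, 0, 0, 0],
    [0, -0.69, 0.25, 0, 0, 0, 0],
  ],
)

```text
time: 22.58
ee_pos: [0.4931, 0.3404, 0.103]
eef_rot: [1.0, -0.016, 0.001, 0.0]
ft_force: [0.2, 0.7, -1.1]
width: 0.0259
```

Run:
```python
from h import *
st();go([.487,.3485,.0475],88.3)
q=eyes.camera('scene')
for d in eyes.landmark_of(q,'tray')[:2]: print(d['p'],ray(q,d['xy'],.03))
save(q,'s6.png',(250,170,430,300),4.3)
```

```text
t 22.57 p [0.4931 0.3404 0.103 ] jaw -91.81 tilt [ 0.001 -0.001] F [ 0.2  0.7 -1.1] w 25.9
shift [-0.0319 -0.0398  0.2776] turn [ 0.0005 -0.0009 -0.0012]
0.82 [0.49411875 0.29935297 0.03      ]
```

View pics/s6.png

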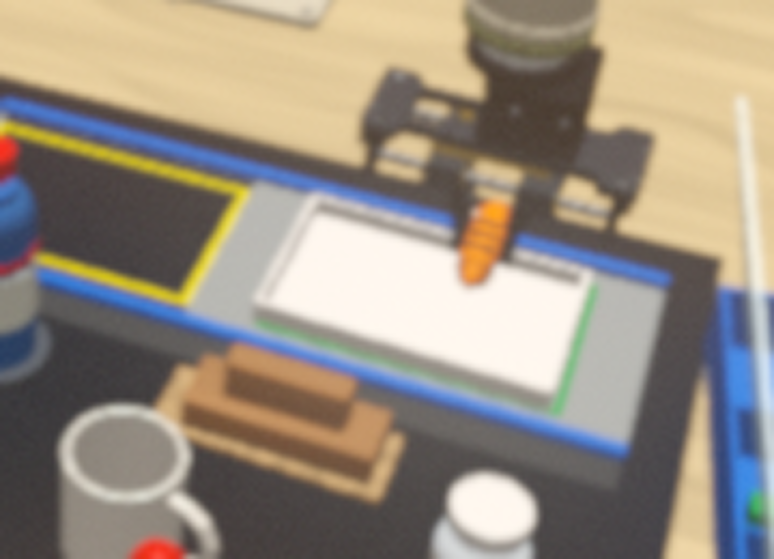

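The block sits on its pad at (290,420), and the lure is held along the tray's x. Placing it.

Emit:
play_rows(
  motion=[
    [-0.03, -0.04, 0.08, 0, 0, 0, 0],
    [-0.03, -0.04, 0.17, 0, 0, 0, 0],
    [-0.03, -0.04, 0.24, 0, 0, 0, 0],
    [-0.03, -0.04, 0.27, 0, 0, 0, 0],
    [-0.03, -0.04, 0.28, 0, 0, 0, 0],
  ],
)

```text
time: 23.3
ee_pos: [0.4859, 0.3506, 0.0475]
eef_rot: [1.0, -0.015, -0.0, 0.0]
ft_force: [0.4, 0.1, 0.1]
width: 0.0256
```

Emit:
play_rows(
  motion=[
    [0, 0, 0.008, 0, 0, 0, 0],
  ],
)

```text
time: 23.42
ee_pos: [0.4861, 0.3509, 0.0465]
eef_rot: [1.0, -0.015, 0.0, -0.0]
ft_force: [0.2, 0.3, -0.3]
width: 0.0256
```

Emit:
play_rows(
  motion=[
    [0, 0, 0.008, 0, 0, 0, 0],
    [0, 0, 0.008, 0, 0, 0, 0],
  ],
)

```text
time: 23.68
ee_pos: [0.486, 0.351, 0.0454]
eef_rot: [1.0, -0.015, 0.0, -0.0]
ft_force: [-1.0, -1.8, 4.7]
width: 0.0257
```

Contact; release and rise.

Emit:
play_rows(
  motion=[
    [0, 0, 0, 0, 0, 0, 50],
    [0, 0, 0, 0, 0, 0, 50],
    [0, 0, 0, 0, 0, 0, 50],
    [0, 0, -0.1, 0, 0, 0, 50],
    [0, 0, -0.4, 0, 0, 0, 50],
  ],
)

```text
time: 24.3
ee_pos: [0.4844, 0.3499, 0.1244]
eef_rot: [1.0, -0.015, -0.001, 0.002]
ft_force: [0.7, 1.0, 1.0]
width: 0.0434
```

Emit:
play_rows(
  motion=[
    [0, 0.1, -0.3, 0, 0, 0, 60],
    [0, 0.35, -0.3, 0, 0, 0, 60],
    [0, 0.6, -0.3, 0, 0, 0, 60],
    [0, 0.85, -0.3, 0, 0, 0, 60],
    [0, 1, -0.3, 0, 0, 0, 60],
  ],
)

```text
time: 24.92
ee_pos: [0.4801, 0.148, 0.1857]
eef_rot: [1.0, -0.016, 0.0, -0.001]
ft_force: [-0.3, 0.9, 0.7]
width: 0.0519
```

Emit:
play_rows(
  motion=[
    [0, 0.25, 0, 0, 0, 0, 60],
    [0, 0.5, 0, 0, 0, 0, 60],
    [0, 0.75, 0, 0, 0, 0, 60],
    [0, 1, 0, 0, 0, 0, 60],
    [0, 1, 0, 0, 0, 0, 60],
  ],
)

```text
time: 25.55
ee_pos: [0.4738, -0.0533, 0.1854]
eef_rot: [1.0, -0.018, 0.0, -0.001]
ft_force: [1.2, 0.8, 0.5]
width: 0.0523
```

Run:
```python
from h import *
st();p=eyes.camera('top');lures(p);lures(p,.053)
go([.434,-.348,.12],78)
```

```text
t 25.55 p [ 0.4738 -0.0533  0.1854] jaw -92.11 tilt [0.001 0.002] F [1.2 0.8 0.5] w 52.3
lure [125. 196.] (array([0.4861, 0.3588]), array([94., 25.]), -2.5, array([0.486 , 0.3589], dtype=float32))
lure [360. 218.] (array([ 0.4343, -0.3483]), array([98., 28.]), -12.0, array([ 0.4342, -0.3483], dtype=float32))
lure [125. 196.] (array([0.4824, 0.3494]), array([92., 25.]), -2.5, array([0.4823, 0.3494], dtype=float32))
lure [360. 218.] (array([ 0.4319, -0.3401]), array([95., 27.]), -12.0, array([ 0.4318, -0.3402], dtype=float32))
shift [-0.1502  1.4929  0.3238] turn [-0.0012 -0.0004  0.1119]
```

Emit:
play_rows(
  motion=[
    [-0.04, 0.25, 0, 0, 0, 0.06, 70],
    [-0.08, 0.5, 0, 0, 0, 0.112, 70],
    [-0.12, 0.75, 0, 0, 0, 0.112, 70],
    [-0.15, 1, 0.1, 0, 0, 0.112, 70],
    [-0.15, 1, 0.2, 0, 0, 0.112, 70],
  ],
)

```text
time: 26.22
ee_pos: [0.4369, -0.2516, 0.1439]
eef_rot: [0.994, -0.105, -0.001, 0.002]
ft_force: [0.3, 0.4, -0.5]
width: 0.0609
```

Run:
```python
from h import *
st();go([.4345,-.348,.008],78)
```

```text
t 26.23 p [ 0.4369 -0.2516  0.1439] jaw -102.05 tilt [-0.002 -0.003] F [ 0.3  0.4 -0.5] w 60.9
shift [0.0899 0.4712 0.681 ] turn [ 0.0024  0.0009 -0.0006]
```

Emit:
play_rows(
  motion=[
    [0.05, 0.25, 0, 0, 0, 0, 70],
    [0.09, 0.471, 0.05, 0, 0, 0, 70],
    [0.09, 0.471, 0.25, 0, 0, 0, 70],
    [0.09, 0.471, 0.45, 0, 0, 0, 70],
    [0.09, 0.471, 0.6, 0, 0, 0, 70],
  ],
)

```text
time: 26.85
ee_pos: [0.4372, -0.3423, 0.0229]
eef_rot: [0.995, -0.102, -0.001, -0.001]
ft_force: [0.6, 0.2, 0.0]
width: 0.0607
```

Emit:
play_rows(
  motion=[
    [0, 0, 0.06, 0, 0, 0, 70],
    [0, 0, 0.078, 0, 0, 0, 70],
    [0, 0, 0.078, 0, 0, 0, 0],
    [0, 0, 0.078, 0, 0, 0, 0],
    [0, 0, 0.078, 0, 0, 0, 0],
  ],
)

```text
time: 27.48
ee_pos: [0.4369, -0.344, 0.0095]
eef_rot: [0.995, -0.102, 0.0, 0.0]
ft_force: [-0.5, -0.4, 0.4]
width: 0.0389
```

Emit:
play_rows(
  motion=[
    [0, 0, 0, 0, 0, 0, 0],
    [0, 0, 0, 0, 0, 0, 0],
    [0, 0, 0, 0, 0, 0, 0],
  ],
)

```text
time: 27.85
ee_pos: [0.4366, -0.3441, 0.0092]
eef_rot: [0.995, -0.103, 0.0, 0.0]
ft_force: [-0.2, 0.5, 4.4]
width: 0.0254
```

Run:
```python
from h import *
st();go([.4845,.257,.155],88.3)
```

```text
t 27.85 p [ 0.4366 -0.3441  0.0092] jaw -101.77 tilt [ 0. -0.] F [-0.2  0.5  4.4] w 25.4
shift [-0.3787 -2.9912 -0.7294] turn [ 0.     -0.0002 -0.1119]
```

Emit:
play_rows(
  motion=[
    [0, 0, -0.1, 0, 0, 0, 0],
    [0, 0, -0.35, 0, 0, 0, 0],
    [0, 0, -0.6, 0, 0, -0.06, 0],
    [0, 0, -0.73, 0, 0, -0.112, 0],
    [0, 0, -0.73, 0, 0, -0.112, 0],
  ],
)

```text
time: 28.48
ee_pos: [0.4372, -0.3447, 0.1575]
eef_rot: [1.0, -0.015, 0.002, 0.0]
ft_force: [0.4, -0.1, -0.2]
width: 0.0259
```

Emit:
play_rows(
  motion=[
    [-0.05, -0.25, 0, 0, 0, 0, 0],
    [-0.1, -0.5, 0, 0, 0, 0, 0],
    [-0.15, -0.75, 0, 0, 0, 0, 0],
    [-0.15, -1, 0, 0, 0, 0, 0],
    [-0.15, -1, 0, 0, 0, 0, 0],
  ],
)

```text
time: 29.1
ee_pos: [0.412, -0.1384, 0.1545]
eef_rot: [1.0, -0.012, 0.0, -0.003]
ft_force: [0.8, 0.3, -1.1]
width: 0.0258
```

Emit:
play_rows(
  motion=[
    [0, -0.25, 0, 0, 0, 0, 0],
    [0, -0.5, 0, 0, 0, 0, 0],
    [0, -0.75, 0, 0, 0, 0, 0],
    [0, -1, 0, 0, 0, 0, 0],
    [0, -1, 0, 0, 0, 0, 0],
  ],
)

```text
time: 29.72
ee_pos: [0.4178, 0.0589, 0.154]
eef_rot: [1.0, -0.013, -0.001, 0.001]
ft_force: [0.1, -0.9, -0.6]
width: 0.0256
```

Run:
```python
from h import *
st();go([.484,.258,.155],88.3)
p=eyes.camera('top');lures(p,.053)
save(p,'t7.png',(80,140,240,240),4.8)
```

```text
t 29.73 p [0.4178 0.0589 0.154 ] jaw -91.48 tilt [-0.002 -0.002] F [ 0.1 -0.9 -0.6] w 25.6
shift [ 0.3052 -1.0038 -0.0074] turn [0.0013 0.0011 0.0024]
lure [125. 196.] (array([0.4824, 0.3494]), array([92., 25.]), -2.5, array([0.4823, 0.3494], dtype=float32))
```

View pics/t7.png

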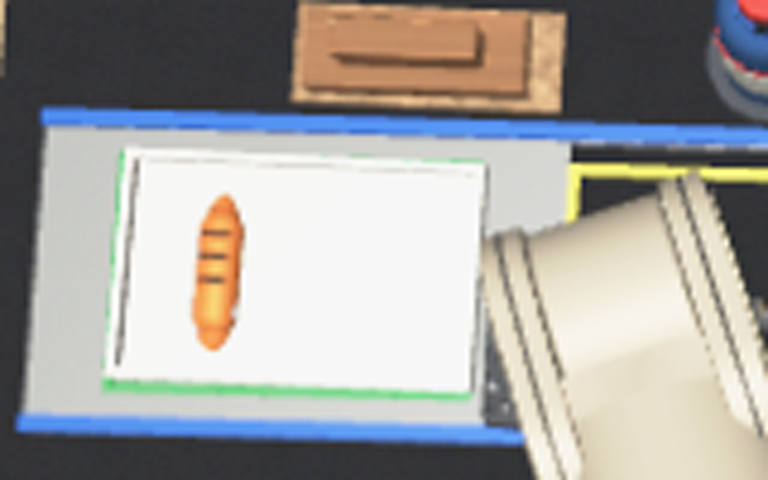

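Lure A lies flat in the tray at about (217,272), and the tray hasn't moved. Placing lure B.

Emit:
play_rows(
  motion=[
    [0.1, -0.25, 0, 0, 0, 0, 0],
    [0.2, -0.5, 0, 0, 0, 0, 0],
    [0.305, -0.75, 0, 0, 0, 0, 0],
    [0.305, -1, 0, 0, 0, 0, 0],
    [0.305, -1, 0.1, 0, 0, 0.002, 0],
  ],
)

```text
time: 30.4
ee_pos: [0.4861, 0.2575, 0.1347]
eef_rot: [1.0, -0.015, 0.001, 0.0]
ft_force: [-0.5, -1.5, -0.7]
width: 0.0261
```

Emit:
play_rows(
  motion=[
    [0, 0, 0.1, 0, 0, 0, 0],
    [0, 0, 0.22, 0, 0, 0, 0],
    [0, 0, 0.34, 0, 0, 0, 0],
    [0, 0, 0.41, 0, 0, 0, 0],
    [0, 0, 0.425, 0, 0, 0, 0],
  ],
)

```text
time: 31.02
ee_pos: [0.4853, 0.2535, 0.0493]
eef_rot: [1.0, -0.017, -0.0, 0.001]
ft_force: [-0.1, 0.2, -0.3]
width: 0.0259
```

Emit:
play_rows(
  motion=[
    [0, 0, 0.008, 0, 0, 0, 0],
    [0, 0, 0.012, 0, 0, 0, 0],
  ],
)

```text
time: 31.28
ee_pos: [0.4856, 0.255, 0.0482]
eef_rot: [1.0, -0.016, 0.0, -0.0]
ft_force: [-0.8, 0.1, -0.5]
width: 0.0263
```

Emit:
play_rows(
  motion=[
    [0, 0, 0.007, 0, 0, 0, 0],
    [0, 0, 0.014, 0, 0, 0, 0],
    [0, 0, 0.016, 0, 0, 0, 0],
  ],
)

```text
time: 31.65
ee_pos: [0.4851, 0.2549, 0.0443]
eef_rot: [1.0, -0.016, -0.0, -0.0]
ft_force: [0.7, 0.3, -0.2]
width: 0.0257
```

Emit:
play_rows(
  motion=[
    [0, 0, 0.006, 0, 0, 0, 0],
    [0, 0, 0.006, 0, 0, 0, 0],
  ],
)

```text
time: 31.9
ee_pos: [0.4852, 0.255, 0.0441]
eef_rot: [1.0, -0.016, -0.0, -0.0]
ft_force: [-5.4, -2.8, 14.3]
width: 0.0256
```

Emit:
play_rows(
  motion=[
    [0, 0, 0, 0, 0, 0, 48],
    [0, 0, 0, 0, 0, 0, 48],
    [0, 0, 0, 0, 0, 0, 48],
    [0, 0, -0.1, 0, 0, 0, 48],
    [0, 0, -0.35, 0, 0, 0, 35],
  ],
)

```text
time: 32.52
ee_pos: [0.4837, 0.2541, 0.1121]
eef_rot: [1.0, -0.016, -0.002, 0.002]
ft_force: [0.7, 0.3, 1.1]
width: 0.0372
```

Emit:
play_rows(
  motion=[
    [0, 0.25, -0.1, 0, 0, 0, 35],
    [0, 0.5, -0.1, 0, 0, 0, 35],
    [0, 0.75, -0.1, 0, 0, 0, 35],
    [0, 1, -0.1, 0, 0, 0, 35],
    [0, 1, -0.1, 0, 0, 0, 35],
  ],
)

```text
time: 33.15
ee_pos: [0.4785, 0.0512, 0.1333]
eef_rot: [1.0, -0.019, 0.0, -0.0]
ft_force: [-0.3, 1.0, -0.0]
width: 0.0305
```

```bash
cat >> h.py <<'E'
def tray(p,c0,c1):
    hsv=cv2.cvtColor(p['image'],cv2.COLOR_RGB2HSV)
    wh=cv2.inRange(hsv,(0,0,215),(180,40,255))|cv2.inRange(hsv,(5,100,90),(22,255,255));n,l,s,ce=cv2.connectedComponentsWithStats(wh[160:235,c0:c1]);i=1+s[1:,4].argmax();m=np.zeros_like(wh);m[160:235,c0:c1]=(l==i)
    print('tray',rect(p,m,.05))
E
python3 - <<'E'
from h import *
st();p=eyes.camera('top');lures(p,.053);tray(p,90,190)
save(p,'t8.png',(80,140,240,240),4.8)
for d in eyes.landmark_of(p,'tray')[:2]: print(d['p'],ray(p,d['xy'],.03))
E
```

```text
t 33.15 p [0.4785 0.0512 0.1333] jaw -92.23 tilt [0.    0.001] F [-0.3  1.  -0. ] w 30.5
lure [125. 196.] (array([0.4824, 0.3494]), array([92., 25.]), -2.5, array([0.4823, 0.3494], dtype=float32))
lure [158. 197.] (array([0.4839, 0.2541]), array([92., 24.]), -2.5, array([0.4833, 0.2541], dtype=float32))
tray (array([0.4858, 0.3037]), array([222., 144.]), 88.4, array([0.4852, 0.3019], dtype=float32))
0.76 [0.48814449 0.30754056 0.03      ]
0.37 [ 0.67204302 -0.15939561  0.03      ]
```

View pics/t8.png

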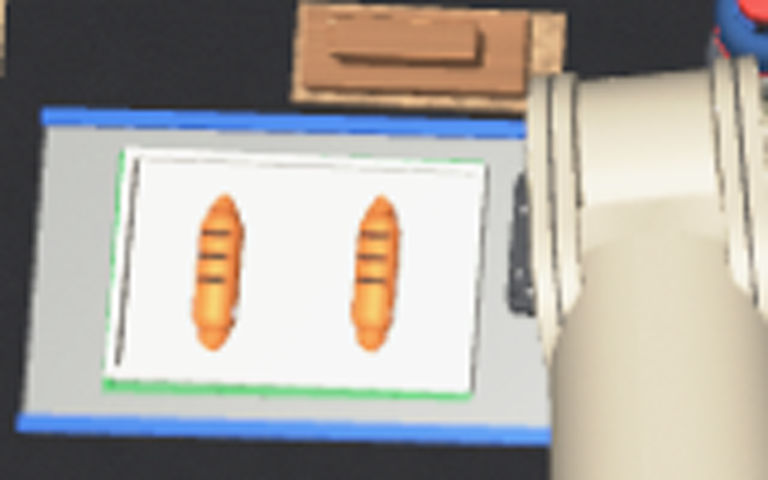

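Both lures lie flat in the tray at (217,272) and (376,273). Next I grip the tray's -y end wall.

Run:
```python
from h import *
p=eyes.camera('top')
t,th,e=fit([(.07,.11),(.07,-.11),(-.07,-.11),(-.07,.11)],[ray(p,(x/4.8+79.6,y/4.8+139.6),.05) for x,y in [(124,149),(488,160),(472,395),(107,380)]])
print(t,th,e)
a=np.radians(th);w=t+np.array([[np.cos(a),-np.sin(a)],[np.sin(a),np.cos(a)]])@[0,-.1075];print(w)
go([*w,.09],90+th)
```

```text
[0.48517011 0.301661  ] -1.1542064792637814 [0.00188732 0.00320541 0.00265093 0.00124755]
[0.4830047  0.19418281]
shift [-3.000e-04 -6.915e-01  2.159e-01] turn [-0.0003 -0.     -0.0074]
```

Emit:
play_rows(
  motion=[
    [0, -0.25, 0, 0, 0, -0.008, 35],
    [0, -0.5, 0, 0, 0, -0.008, 35],
    [0, -0.695, 0.05, 0, 0, -0.008, 35],
    [0, -0.695, 0.2, 0, 0, -0.008, 35],
    [0, -0.695, 0.32, 0, 0, -0.008, 35],
  ],
)

```text
time: 33.92
ee_pos: [0.4823, 0.1961, 0.0677]
eef_rot: [1.0, -0.008, -0.0, 0.0]
ft_force: [-0.1, 0.4, 0.3]
width: 0.0301
```

Emit:
play_rows(
  motion=[
    [0, 0, 0.06, 0, 0, 0, 35],
    [0, 0, 0.11, 0, 0, 0, 35],
    [0, 0, 0.15, 0, 0, 0, 35],
    [0, 0, 0.15, 0, 0, 0, 35],
  ],
)

```text
time: 34.42
ee_pos: [0.4831, 0.1939, 0.039]
eef_rot: [1.0, -0.01, -0.0, 0.0]
ft_force: [-0.2, 0.8, -0.6]
width: 0.0308
```

Run:
```python
from h import *
st();q=eyes.camera('scene');save(q,'s9.png',(250,170,430,300),4.3)
```

```text
t 34.42 p [0.4831 0.1939 0.039 ] jaw -91.15 tilt [-0. -0.] F [-0.2  0.8 -0.6] w 30.8
```

View pics/s9.png

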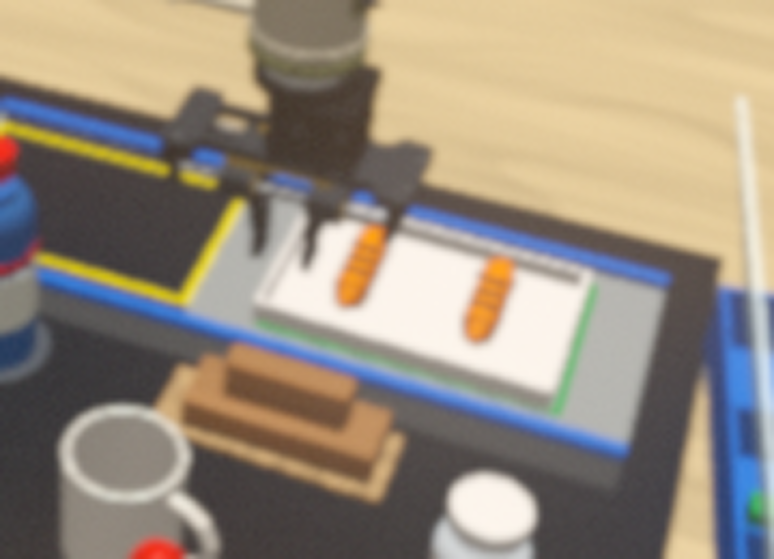

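The fingers straddle the -y wall, at (260,240) and (312,255). Closing on it.

Emit:
play_rows(
  motion=[
    [0, 0, 0, 0, 0, 0, 0],
    [0, 0, 0, 0, 0, 0, 0],
    [0, 0, 0, 0, 0, 0, 0],
    [0, 0, 0, 0, 0, 0, 0],
    [0, 0, 0, 0, 0, 0, 0],
  ],
  squeeze=25,
)

```text
time: 35.1
ee_pos: [0.4833, 0.1944, 0.0394]
eef_rot: [1.0, -0.01, 0.0, -0.0]
ft_force: [-0.3, 1.8, 2.9]
width: 0.0049
```

Run:
```python
from h import *
st();R=Ro.from_euler('z',-.7675,degrees=True).as_matrix()[:2,:2]
w=np.array([.4799,.0278])+R@[0,-.1075];print(w);go([*w,.039],90-.77)
```

```text
t 35.1 p [0.4833 0.1944 0.0394] jaw -91.14 tilt [0.    0.001] F [-0.3  1.8  2.9] w 4.9
[ 0.47846004 -0.07969036]
shift [3.0000e-03 1.3706e+00 7.0000e-04] turn [-0.0005 -0.0002 -0.0041]
```

Emit:
play_rows(
  motion=[
    [0, 0.03, 0, 0, 0, -0.004, 0],
    [0, 0.09, 0, 0, 0, -0.004, 0],
    [0.001, 0.17, 0, 0, 0, -0.004, 0],
    [0.001, 0.25, 0, 0, 0, -0.004, 0],
    [0.001, 0.33, 0, 0, 0, -0.004, 0],
  ],
)

```text
time: 35.72
ee_pos: [0.4822, 0.1268, 0.0393]
eef_rot: [1.0, -0.007, 0.0, -0.0]
ft_force: [0.1, 4.8, 6.2]
width: 0.0046
```

Emit:
play_rows(
  motion=[
    [0, 0.08, 0, 0, 0, 0, 0],
    [0, 0.16, 0, 0, 0, 0, 0],
    [0, 0.24, 0, 0, 0, 0, 0],
    [0, 0.32, 0, 0, 0, 0, 0],
    [0, 0.4, 0, 0, 0, 0, 0],
  ],
)

```text
time: 36.35
ee_pos: [0.4809, 0.0471, 0.0393]
eef_rot: [1.0, -0.007, 0.0, -0.0]
ft_force: [0.9, 5.5, 6.1]
width: 0.005
```

Emit:
play_rows(
  motion=[
    [0, 0.08, 0, 0, 0, 0, 0],
    [0, 0.16, 0, 0, 0, 0, 0],
    [0, 0.24, 0, 0, 0, 0, 0],
    [0, 0.3, 0, 0, 0, 0, 0],
    [0, 0.35, 0, 0, 0, 0, 0],
  ],
)

```text
time: 36.98
ee_pos: [0.4797, -0.0227, 0.0393]
eef_rot: [1.0, -0.007, -0.0, -0.001]
ft_force: [-0.8, 6.6, 8.1]
width: 0.0047
```

Run:
```python
from h import *
st();go([.4785,-.0797,.039],90-.77)
```

```text
t 36.98 p [ 0.4797 -0.0227  0.0393] jaw -90.81 tilt [-0.     0.001] F [-0.8  6.6  8.1] w 4.7
shift [-0.0021  0.285   0.0013] turn [-0.0007  0.0001 -0.0005]
```

Emit:
play_rows(
  motion=[
    [-0.001, 0.08, 0, 0, 0, 0, 0],
    [-0.002, 0.16, 0, 0, 0, 0, 0],
    [-0.002, 0.23, 0, 0, 0, 0, 0],
    [-0.002, 0.275, 0, 0, 0, 0, 0],
    [-0.002, 0.285, 0, 0, 0, 0, 0],
  ],
)

```text
time: 37.6
ee_pos: [0.4783, -0.0797, 0.0393]
eef_rot: [1.0, -0.007, -0.0, -0.001]
ft_force: [0.3, 8.3, 10.5]
width: 0.0045
```

Emit:
play_rows(
  motion=[
    [0, 0, 0, 0, 0, 0, 0],
    [0, 0, 0, 0, 0, 0, 0],
  ],
)

```text
time: 37.85
ee_pos: [0.4783, -0.0798, 0.0393]
eef_rot: [1.0, -0.007, -0.0, -0.0]
ft_force: [0.2, 4.6, 9.0]
width: 0.0046
```

Run:
```python
from h import *
st();go([.4785,-.0797,.039],90-.77);p=eyes.camera('top');save(p,'t10.png',(180,140,340,240),4.8)
q=eyes.camera('scene')
for d in eyes.landmark_of(q,'tray')[:2]: print(d['p'],ray(q,d['xy'],.03))
```

```text
t 37.85 p [ 0.4783 -0.0798  0.0393] jaw -90.83 tilt [-0.  0.] F [0.2 4.6 9. ] w 4.6
shift [ 0.0008 -0.0005  0.0016] turn [-0.0003  0.0002 -0.0006]
0.93 [0.47868084 0.03405731 0.03      ]
0.71 [0.5169669  0.03704743 0.03      ]
```

Emit:
play_rows(
  motion=[
    [0, 0, 0, 0, 0, 0, 35],
    [0, 0, 0, 0, 0, 0, 35],
    [0, 0, 0, 0, 0, 0, 35],
    [0, 0, -0.1, 0, 0, 0, 35],
    [0, 0, -0.35, 0, 0, 0, 35],
  ],
)

```text
time: 38.62
ee_pos: [0.4771, -0.0794, 0.1084]
eef_rot: [1.0, -0.007, -0.002, 0.001]
ft_force: [0.7, -0.1, 0.7]
width: 0.0301
```

Emit:
play_rows(
  motion=[
    [0, 0.1, -0.3, 0, 0, 0, 0],
    [0, 0.35, -0.6, 0, 0, 0, 0],
    [0, 0.6, -0.85, 0, 0, 0, 0],
    [0, 0.8, -0.85, 0, 0, 0, 0],
    [0, 0.8, -0.85, 0, 0, 0, 0],
  ],
)

```text
time: 39.25
ee_pos: [0.4754, -0.2442, 0.2804]
eef_rot: [1.0, -0.011, 0.001, 0.001]
ft_force: [0.3, -0.4, -0.7]
width: 0.0009
```

```bash
cat >> h.py <<'E'
def tri(pq):
    A=[];b=[]
    for p,xy in pq:
        R=np.array(p['R']);t=np.array(p['t']).ravel();c=-R.T@t;d=ray(p,xy,0)-c;d/=np.linalg.norm(d);P=np.eye(3)-np.outer(d,d);A.append(P);b.append(P@c)
    return np.linalg.lstsq(np.vstack(A),np.hstack(b),rcond=None)
E
python3 - <<'E'
from h import *
st();p=eyes.camera('top');q=eyes.camera('scene')
lures(p,.053);tray(p,180,290)
def red(c,box):
    h=cv2.cvtColor(c['image'],cv2.COLOR_RGB2HSV);m=cv2.inRange(h,(0,120,120),(8,255,255))|cv2.inRange(h,(172,120,120),(180,255,255))
    z=np.zeros_like(m);z[box[1]:box[3],box[0]:box[2]]=m[box[1]:box[3],box[0]:box[2]];n,l,s,ce=cv2.connectedComponentsWithStats(z);i=1+s[1:,4].argmax();print(s[i]);return ce[i]
a=red(p,(225,125,255,150));b=red(q,(235,190,262,215));print(a,b,tri([(p,a),(q,b)])[:2], ray(p,a,.193),ray(q,b,.188))
save(p,'t11.png',(180,120,340,240),4.8)
E
```

```text
t 39.25 p [ 0.4754 -0.2442  0.2804] jaw -91.21 tilt [ 0.001 -0.003] F [ 0.3 -0.4 -0.7] w 0.9
lure [219. 201.] (array([0.4751, 0.0749]), array([92., 23.]), -2.3, array([0.4748, 0.0747], dtype=float32))
lure [251. 200.] (array([ 0.4767, -0.0215]), array([92., 21.]), 0.9, array([ 0.477 , -0.0214], dtype=float32))
tray (array([0.4793, 0.0281]), array([224., 141.]), 89.1, array([0.4781, 0.0265], dtype=float32))
[233 132  13  13 126]
[242 201  12  11  90]
[239.01587302 137.6031746 ] [247.13333333 206.24444444] (array([0.63390734, 0.01441464, 0.18667866]), array([1.53318723e-06])) [0.63204719 0.01503403 0.193     ] [0.63570114 0.01430298 0.188     ]
```

View pics/t11.png

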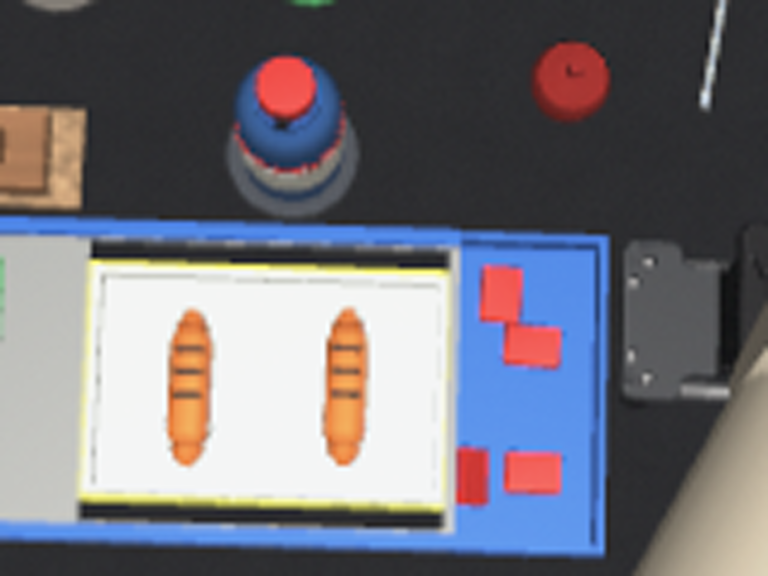

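The tray stands centred inside the yellow frame, with both lures flat at (188,387) and (345,387). All chips are in the trough and the cap is at (286,87). Moving above the cap with the fingers shut.

Run:
```python
from h import *
go([.633,.0145,.215],-91.2)
```

```text
shift [ 0.7649 -1.2824  0.3175] turn [0.0002 0.0006 0.0035]
```

Emit:
play_rows(
  motion=[
    [0.15, -0.25, 0, 0, 0, 0, 0],
    [0.3, -0.5, 0, 0, 0, 0, 0],
    [0.45, -0.75, 0, 0, 0, 0, 0],
    [0.6, -1, 0, 0, 0, 0, 0],
    [0.7, -1, 0, 0, 0, 0, 0],
  ],
)

```text
time: 39.98
ee_pos: [0.6204, -0.033, 0.2773]
eef_rot: [1.0, -0.002, -0.001, -0.001]
ft_force: [-0.2, -1.5, 0.2]
width: 0.0003
```

Emit:
play_rows(
  motion=[
    [0.065, -0.2, 0, 0, 0, 0, 0],
    [0.065, -0.282, 0.1, 0, 0, 0, 0],
    [0.065, -0.282, 0.2, 0, 0, 0, 0],
    [0.065, -0.282, 0.3, 0, 0, 0, 0],
    [0.065, -0.282, 0.3, 0, 0, 0, 0],
  ],
)

```text
time: 40.6
ee_pos: [0.6319, 0.0159, 0.2173]
eef_rot: [1.0, -0.007, -0.002, -0.0]
ft_force: [0.4, 0.7, 0.1]
width: 0.0009
```

Run:
```python
from h import *
st();go([.633,.0145,.198],-91.2)
q=eyes.camera('scene');save(q,'s12.png',(190,130,350,260),4.6)
```

```text
t 40.6 p [0.6319 0.0159 0.2173] jaw -90.76 tilt [-0.003  0.   ] F [0.4 0.7 0.1] w 0.9
shift [0.0057 0.007  0.0966] turn [-0.      0.002   0.0049]
```

View pics/s12.png

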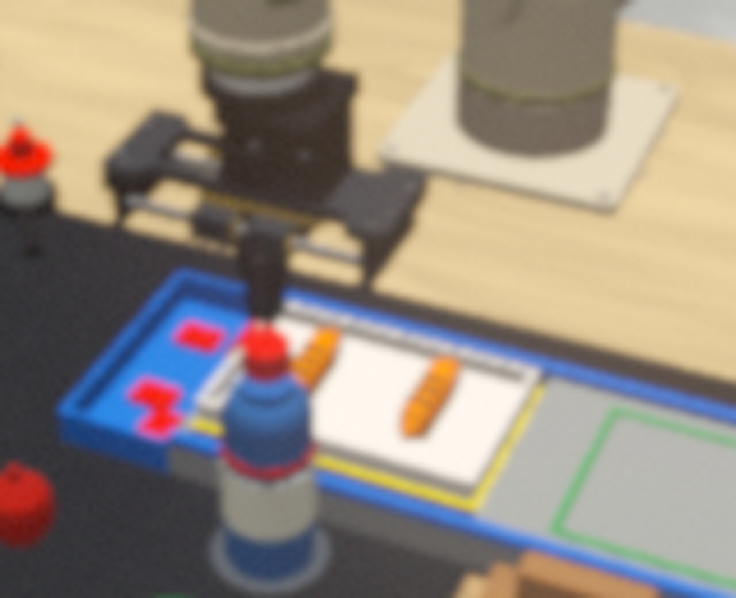

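The fingertips are just above the cap at (265,340). Pressing down step by step.

Emit:
play_rows(
  motion=[
    [0.005, 0.007, 0.05, 0, 0, 0, 0],
    [0.005, 0.007, 0.1, 0, 0, 0, 0],
    [0.005, 0.007, 0.12, 0, 0, 0, 0],
    [0.005, 0.007, 0.13, 0, 0, 0, 0],
  ],
)

```text
time: 41.15
ee_pos: [0.634, 0.0136, 0.1932]
eef_rot: [1.0, -0.007, -0.0, -0.0]
ft_force: [-2.7, -1.4, 4.1]
width: 0.0005
```

Emit:
play_rows(
  motion=[
    [0, 0, 0.015, 0, 0, 0, 0],
    [0, 0, 0.022, 0, 0, 0, 0],
    [0, 0, 0.028, 0, 0, 0, 0],
    [0, 0, 0.03, 0, 0, 0, 0],
  ],
)

```text
time: 41.65
ee_pos: [0.6342, 0.0136, 0.1893]
eef_rot: [1.0, -0.007, 0.0, -0.001]
ft_force: [-9.9, 0.8, 21.2]
width: 0.0007
```

21 N at z = 0.189 means the cap is at its stop. Holding briefly, then letting it up.

Emit:
play_rows(
  motion=[
    [0, 0, 0, 0, 0, 0, 0],
    [0, 0, 0, 0, 0, 0, 0],
    [0, 0, -0.05, 0, 0, 0, 0],
    [0, 0, -0.2, 0, 0, 0, 0],
    [0, 0, -0.4, 0, 0, 0, 0],
  ],
)

```text
time: 42.28
ee_pos: [0.6337, 0.0141, 0.2673]
eef_rot: [1.0, -0.007, -0.001, 0.0]
ft_force: [0.6, 0.7, 0.2]
width: 0.0004
```

Run:
```python
from h import *
st()
R=Ro.from_euler('z',-.7675,degrees=True).as_matrix()[:2,:2]
w=np.array([.4799,.0278])+R@[0,.1075];print(w);go([*w,.2],90-.77)
```

```text
t 42.27 p [0.6337 0.0141 0.2673] jaw -90.78 tilt [-0.001  0.   ] F [0.6 0.7 0.2] w 0.4
[0.48133996 0.13529036]
shift [-0.7696 -0.5954  0.3374] turn [ 0.      0.0008 -0.0001]
```

Emit:
play_rows(
  motion=[
    [-0.25, -0.15, 0, 0, 0, 0, 35],
    [-0.5, -0.35, 0, 0, 0, 0, 35],
    [-0.77, -0.6, 0, 0, 0, 0, 35],
    [-0.77, -0.85, 0.1, 0, 0, 0, 35],
    [-0.77, -1, 0.2, 0, 0, 0, 35],
  ],
)

```text
time: 42.9
ee_pos: [0.4813, 0.2202, 0.2273]
eef_rot: [1.0, -0.004, 0.0, -0.002]
ft_force: [0.9, 0.2, 0.5]
width: 0.0298
```

Emit:
play_rows(
  motion=[
    [0, -0.2, 0.2, 0, 0, 0, 35],
    [0, -0.3, 0.3, 0, 0, 0, 35],
    [0, -0.3, 0.3, 0, 0, 0, 35],
  ],
)

```text
time: 43.28
ee_pos: [0.4826, 0.2767, 0.1657]
eef_rot: [1.0, -0.006, -0.001, 0.001]
ft_force: [-0.0, -0.4, -0.0]
width: 0.0304
```

Run:
```python
from h import *
st();p=eyes.camera('top');lures(p,.053);tray(p,180,290);save(p,'t13.png',(80,120,300,240),3.6)
go([.4813,.1353,.09],90-.77)
```

```text
t 43.27 p [0.4826 0.2767 0.1657] jaw -90.65 tilt [-0.002 -0.002] F [-0.  -0.4 -0. ] w 30.4
lure [219. 201.] (array([0.4751, 0.0749]), array([92., 22.]), -2.1, array([0.4747, 0.0747], dtype=float32))
lure [251. 200.] (array([ 0.4767, -0.0215]), array([92., 21.]), 0.9, array([ 0.4772, -0.0213], dtype=float32))
tray (array([0.4768, 0.0492]), array([278., 169.]), 89.5, array([0.4738, 0.0391], dtype=float32))
shift [-0.0024  0.7003  0.3863] turn [ 0.0008  0.0001 -0.    ]
```

View pics/t13.png

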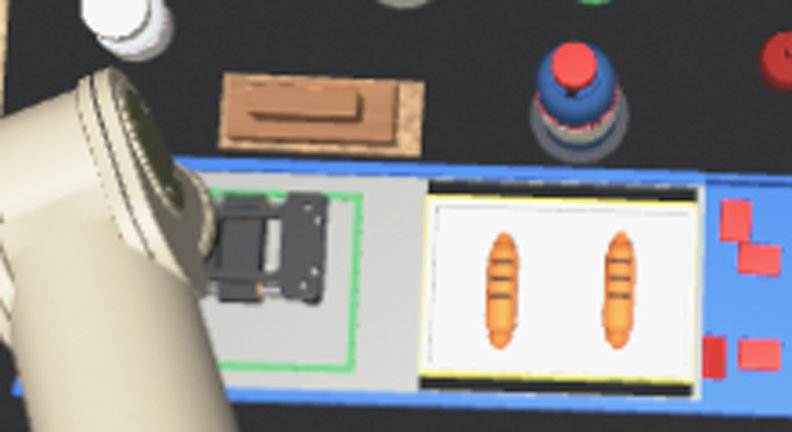

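The tray and lures haven't moved and the cap is up. Gripping the +y wall at about (427,290) and pulling the tray home.

Emit:
play_rows(
  motion=[
    [0, 0.25, 0, 0, 0, 0, 35],
    [0, 0.5, 0, 0, 0, 0, 35],
    [-0.002, 0.7, 0.1, 0, 0, 0, 35],
    [-0.002, 0.7, 0.3, 0, 0, 0, 35],
    [-0.002, 0.7, 0.5, 0, 0, 0, 35],
  ],
)

```text
time: 43.95
ee_pos: [0.4826, 0.1348, 0.068]
eef_rot: [1.0, -0.008, 0.001, -0.002]
ft_force: [0.1, 1.2, 0.7]
width: 0.0305
```

Emit:
play_rows(
  motion=[
    [0, 0, 0, 0, 0, 0, 35],
    [0, 0, 0.06, 0, 0, 0, 35],
    [0, 0, 0.11, 0, 0, 0, 35],
    [0, 0, 0.135, 0, 0, 0, 35],
    [0, 0, 0.135, 0, 0, 0, 35],
  ],
)

```text
time: 44.58
ee_pos: [0.4813, 0.1359, 0.0401]
eef_rot: [1.0, -0.007, -0.0, 0.0]
ft_force: [0.2, -0.0, 0.2]
width: 0.0305
```

Run:
```python
from h import *
st();go([.4813,.1353,.039],90-.77)
```

```text
t 44.58 p [0.4813 0.1359 0.0401] jaw -90.79 tilt [-0. -0.] F [ 0.2 -0.   0.2] w 30.5
shift [-0.0001  0.0029  0.0054] turn [ 0.0001  0.0001 -0.0002]
```

Emit:
play_rows(
  motion=[
    [0, 0.002, 0.003, 0, 0, 0, 0],
    [0, 0.002, 0.003, 0, 0, 0, 0],
    [0, 0.002, 0.003, 0, 0, 0, 0],
    [0, 0.002, 0.003, 0, 0, 0, 0],
    [0, 0.002, 0.003, 0, 0, 0, 0],
  ],
)

```text
time: 45.2
ee_pos: [0.4814, 0.1355, 0.0397]
eef_rot: [1.0, -0.007, 0.0, -0.0]
ft_force: [-0.4, -0.2, 1.9]
width: 0.0045
```

Run:
```python
from h import *
st();R=Ro.from_euler('z',-.7675,degrees=True).as_matrix()[:2,:2]
w=np.array([.4799,.0278])+R@[0,.28+.1075];print(w);go([*w,.039],90-.77)
```

```text
t 45.2 p [0.4814 0.1355 0.0397] jaw -90.79 tilt [0. 0.] F [-0.4 -0.2  1.9] w 4.5
[0.48509056 0.41526523]
shift [-1.1000e-03 -1.3989e+00  3.5000e-03] turn [-0.0001 -0.0001 -0.0003]
```

Emit:
play_rows(
  motion=[
    [0, -0.03, 0, 0, 0, 0, 0],
    [0, -0.09, 0, 0, 0, 0, 0],
    [0, -0.17, 0, 0, 0, 0, 0],
    [0, -0.25, 0, 0, 0, 0, 0],
    [0, -0.33, 0, 0, 0, 0, 0],
  ],
)

```text
time: 45.82
ee_pos: [0.4823, 0.2025, 0.0396]
eef_rot: [1.0, -0.007, 0.0, 0.0]
ft_force: [-0.5, -5.5, 5.9]
width: 0.0048
```

Emit:
play_rows(
  motion=[
    [0, -0.08, 0, 0, 0, 0, 0],
    [0, -0.16, 0, 0, 0, 0, 0],
    [0, -0.24, 0, 0, 0, 0, 0],
    [0, -0.32, 0, 0, 0, 0, 0],
    [0, -0.4, 0, 0, 0, 0, 0],
  ],
)

```text
time: 46.45
ee_pos: [0.4833, 0.2823, 0.0396]
eef_rot: [1.0, -0.007, 0.0, 0.0]
ft_force: [0.2, -7.0, 6.6]
width: 0.0047
```

Emit:
play_rows(
  motion=[
    [0, -0.08, 0, 0, 0, 0, 0],
    [0, -0.16, 0, 0, 0, 0, 0],
    [0, -0.24, 0, 0, 0, 0, 0],
    [0, -0.32, 0, 0, 0, 0, 0],
    [0, -0.38, 0, 0, 0, 0, 0],
  ],
)

```text
time: 47.08
ee_pos: [0.4842, 0.3584, 0.0397]
eef_rot: [1.0, -0.007, -0.0, 0.0]
ft_force: [0.3, -7.5, 8.2]
width: 0.0044
```

Run:
```python
from h import *
st();go([.4851,.4153,.039],90-.77)
```

```text
t 47.08 p [0.4842 0.3584 0.0397] jaw -90.76 tilt [-0.    -0.001] F [ 0.3 -7.5  8.2] w 4.4
shift [ 0.0006 -0.2846  0.0032] turn [0.0003 0.0001 0.0001]
```

Emit:
play_rows(
  motion=[
    [0, -0.08, 0, 0, 0, 0, 0],
    [0, -0.16, 0, 0, 0, 0, 0],
    [0, -0.23, 0, 0, 0, 0, 0],
    [0, -0.275, 0, 0, 0, 0, 0],
    [0, -0.285, 0, 0, 0, 0, 0],
  ],
)

```text
time: 47.7
ee_pos: [0.4848, 0.4152, 0.0397]
eef_rot: [1.0, -0.006, -0.0, 0.0]
ft_force: [-0.7, -8.5, 10.0]
width: 0.0047
```

Emit:
play_rows(
  motion=[
    [0, 0, 0, 0, 0, 0, 35],
    [0, 0, 0, 0, 0, 0, 35],
    [0, 0, 0, 0, 0, 0, 35],
    [0, 0, -0.1, 0, 0, 0, 35],
    [0, 0, -0.35, 0, 0, 0, 35],
  ],
)

```text
time: 48.32
ee_pos: [0.4841, 0.4139, 0.1096]
eef_rot: [1.0, -0.007, -0.001, 0.001]
ft_force: [0.7, 0.7, -0.0]
width: 0.03
```

Emit:
play_rows(
  motion=[
    [0.05, 0.2, -0.4, 0, 0, 0, 35],
    [0.05, 0.4, -0.6, 0, 0, 0, 35],
    [0, 0.6, -0.7, 0, 0, 0, 35],
    [0, 0.8, -0.7, 0, 0, 0, 35],
    [0, 1, -0.7, 0, 0, 0, 35],
  ],
)

```text
time: 48.95
ee_pos: [0.4827, 0.2127, 0.2512]
eef_rot: [1.0, -0.007, 0.0, -0.001]
ft_force: [0.3, 0.1, 0.5]
width: 0.0306
```

Emit:
play_rows(
  motion=[
    [0, 0.25, 0, 0, 0, 0, 35],
    [0, 0.5, 0, 0, 0, 0, 35],
    [0, 0.75, 0, 0, 0, 0, 35],
    [0, 1, 0, 0, 0, 0, 35],
    [0, 1, 0, 0, 0, 0, 35],
  ],
)

```text
time: 49.58
ee_pos: [0.4798, 0.01, 0.2505]
eef_rot: [1.0, -0.011, 0.0, -0.002]
ft_force: [0.1, 0.4, 0.9]
width: 0.0304
```

Run:
```python
from h import *
st();p=eyes.camera('top');lures(p,.053);tray(p,90,190);save(p,'t14.png',(80,110,300,240),3.6)
```

```text
t 49.58 p [0.4798 0.01   0.2505] jaw -91.23 tilt [0.001 0.003] F [0.1 0.4 0.9] w 30.4
lure [133. 191.] (array([0.4976, 0.3272]), array([92., 23.]), 2.8, array([0.4986, 0.3276], dtype=float32))
lure [156. 197.] (array([0.481, 0.258]), array([92., 24.]), -1.2, array([0.4814, 0.2581], dtype=float32))
tray (array([0.483 , 0.3075]), array([222., 142.]), 89.3, array([0.4821, 0.3059], dtype=float32))
```

View pics/t14.png

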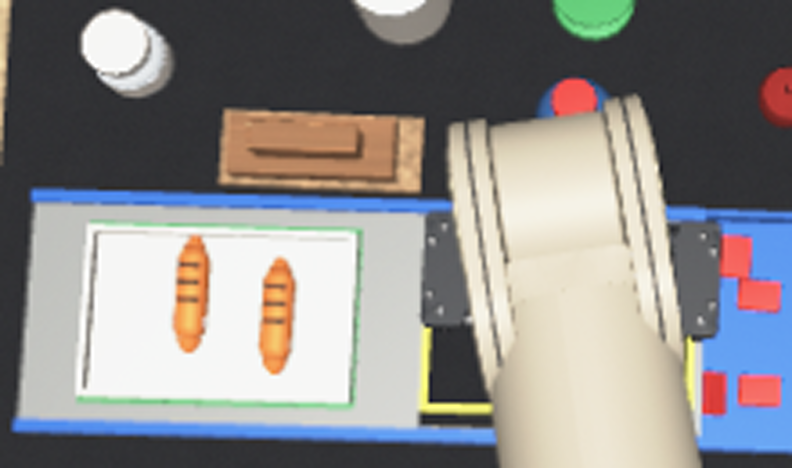

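Lure A has been knocked aside inside the tray, to (192,295). I'll check whether it still lies flat, using both cameras.

Run:
```python
from h import *
p=eyes.camera('top');q=eyes.camera('scene');C={}
for c,box,n in((p,(100,170,200,230),'p'),(q,(250,190,400,290),'q')):
    h=cv2.cvtColor(c['image'],cv2.COLOR_RGB2HSV);m=cv2.morphologyEx(cv2.inRange(h,(8,130,100),(20,255,255)),cv2.MORPH_CLOSE,np.ones((5,5)))
    z=np.zeros_like(m);z[box[1]:box[3],box[0]:box[2]]=m[box[1]:box[3],box[0]:box[2]]
    k,l,s,ce=cv2.connectedComponentsWithStats(z);o=[]
    for i in range(1,k):
        if s[i,4]>40:
            y,x=np.nonzero(l==i);P=np.c_[x,y].astype(float);mu=P.mean(0);v=np.linalg.svd(P-mu,full_matrices=False)[2][0];v*=np.sign(v[1]) ;d=(P-mu)@v;o.append((mu,mu+v*d.min(),mu+v*d.max(),s[i,4]))
    C[n]=sorted(o,key=lambda t:t[0][0]);print(n,[(np.round(t[0],1),t[3]) for t in C[n]])
A=(C['p'][0],C['q'][-1]);B=(C['p'][1],C['q'][0])
for nm,(a,b) in (('A',A),('B',B)):
    # top: min row = +x end ; scene: max row = +x end
    print(nm,'mid',np.round(tri([(p,a[0]),(q,b[0])])[0],4),'+x end',np.round(tri([(p,a[1]),(q,b[2])])[0],4),'-x end',np.round(tri([(p,a[2]),(q,b[1])])[0],4))
im=np.hstack([cv2.resize(q['image'][185:275,285:395],None,fx=4.5,fy=4.5,interpolation=2),cv2.resize(p['image'][165:228,95:185],None,fx=3.3,fy=405/63,interpolation=2)])
cv2.imwrite('pics/c15.png',im[:,:,::-1])
```

```text
p [(array([132.9, 191.1]), np.int32(221)), (array([156.4, 197.3]), np.int32(224))]
q [(array([307. , 264.1]), np.int32(302)), (array([335.2, 231. ]), np.int32(107)), (array([355.3, 240.4]), np.int32(104))]
A mid [0.4989 0.3279 0.0502] +x end [0.5438 0.3269 0.0519] -x end [0.4521 0.3289 0.0491]
B mid [ 0.5136  0.2354 -0.0749] +x end [ 0.5478  0.2681 -0.0674] -x end [ 0.4784  0.2125 -0.0869]
```

View pics/c15.png

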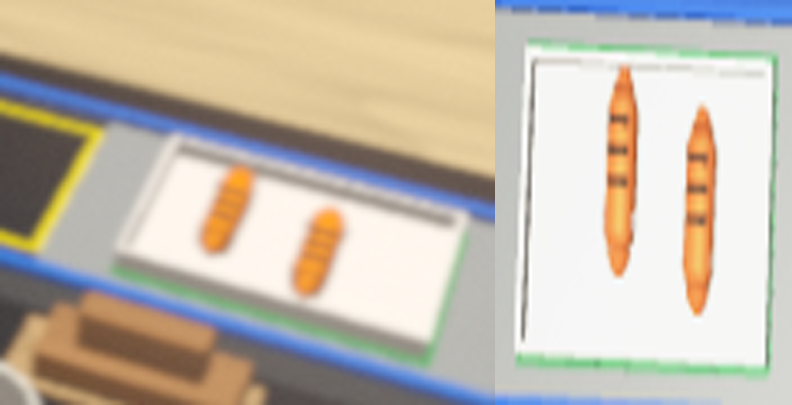

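Triangulation puts lure A's middle at z = 0.050 and its ends at 0.049 and 0.052, so it lies level on the tray floor inside the walls. Lure B looks flat too (its numeric check matched the wrong blob). The tray measures (0.483, 0.3075) against the bay at (0.4837, 0.3078). Handing in.

Run:
```python
from h import *
job.close_job();st()
```

```text
the job is handed in; nothing more can be done
the job is handed in; nothing more can be done
```

The job is done and handed in at about 50 s of the 210 s allowed; no verdict came back.

- **Chips:** I wiped all four into the trough with the block. One stands on edge against the deck's end face, but it is inside the trough. The block is back upright on its cork pad.
- **Lures:** Only two were present, and I laid both flat in the tray.
- **Spraying:** I slid the tray to the yellow square, measured at (0.479, 0.028) against a centre of (0.480, 0.028). I then pressed the cap about 7 mm to its stop (21 N) and let it come up.
- **Return:** I slid the tray back to the drying bay, measured at (0.483, 0.3075) against a centre of (0.4837, 0.3078).

**Last checks:**
- One lure had been knocked a few centimetres inside the tray. Triangulation puts it level on the floor (middle at z = 0.050), so I left it, with its nose close to the +x wall.
- The numeric flatness check for the other lure failed because it matched the wrong image region. It looks flat and inside the tray in both pictures.
- I did not re-measure the bystanders. The ones I could see looked unmoved, and I noticed no contact with any of them.

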